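Ink the stamp and mark the clamp bars

ROBOT

A 6-joint arm with a two-finger parallel gripper is mounted at the origin on a cart in front of the work surface, level with it; the furniture and walls round the work are solid. World frame = base frame: x ahead of the robot, y to its left, z up, the work surface at z = 0. Lengths are in m, angles in rad, forces in N, time in s.
With the tool pointing down it reaches from about 0.3 to 0.775 m from the base axis. Payload 14.6 kg.
Tool frame: the origin (TCP) lies on the mounting face of the last link; the fingertips stand 199 mm ahead of it and the grasp point (between the pads) lies 180 mm ahead of it; z points along the fingers, y is the line along which they close (so a half turn about z gives the same grasp; the last joint's range is limited). The gripper opens to 94 mm and grips with 3 to 60 N. Pads are 16 mm wide; open, the fingers measure 119 mm over their backs; the gripper's body (75 mm by 177 mm) begins 78 mm behind the grasp point.
Start: joints at [1.283, 0.3, 1.521, -0, 1.321, -0.067], TCP at [0.12, 0.537, 0.405] pointing down, gripper open.
Joint ranges: [-3.03, 3.03], [-0.79, 2.21], [0.23, 2.52], [-1.04, 4.18], [0, 3.07], [-2.55, 2.55]. Speed limits (rad/s): [2.22, 2.22, 2.57, 3.14, 3.14, 3.14].

INTERFACE

Orientations are given as [roll, pitch, yaw] about the fixed x, y, z axes, in that order (R = Rz(yaw) Ry(pitch) Rx(roll)).
In Python, from station import get_obs, camera, hand_in gives the robot as it stands.
- The arm moves only by the tool apply_moves, never from a script. Its argument "increments" is a list of rows, each an object of numbers: "tx", "ty", "tz": the shift along the tool's x, y, z as a fraction of full scale; "ax", "ay", "az": the turn, a rotation vector about the tool's x, y, z as a fraction of full scale. In form: [{"tx": .., "ty": .., "tz": .., "ax": .., "ay": .., "az": ..}, ...]. A call has 1 to 12 rows; each row shifts and turns the commanded pose from where the row before left it, along the tool's axes as they then stand; what a row does not reach is not made up. Full scale, the value 1, is 30 mm for a shift and 5 degrees for a turn. A row lasts 1/8 s, in which the tool goes at most 62.5 mm and 10.7 degrees, less where a joint would pass 70% of its speed; a pose out of reach is approached as far as the arm can. A call with a number of a shift or a turn outside -1 to 1 is refused whole. A call with a gripper value outside its range is refused whole. "jaw" is the closure, from 0 (fully open) to 1 (shut), set as the call begins (left out, the last holds). The fingers move at their own pace and stop on an object; "force" is the grip in N (left out, the last holds). Time passes only in rows, so rows that do not move let the fingers close. It gives the time, the measured TCP pose, the force, the opening and the grip force at its end, in the units of the state.
- get_obs(): the state, without advancing time (a new reading comes with each control period).
- camera(name): name is "side" or "top" or "wrist"; returns a dict with "pixels" (480x640x3 uint8, red, green, blue), "camera_matrix" (3x3 intrinsics, pixels), "dist" ([k1, k2, p1, p2, k3] as OpenCV has them; the pictures are not rectified), "R" (3x3) and "t" (3): a world point X has camera coordinates R X + t; the wrist camera has in their place "T_tool_cam" (4x4, takes a point from camera to tool coordinates, whose origin is the TCP and whose axes are the flange's). Camera axes: x right, y down, z forward; pixel columns grow to the right and rows downward; lengths in m; the calibration is good to about 2 mm. A picture is of the moment at which its call begins: read the wrist's pose just before it. There is no depth.
- hand_in(): hands the job in; it is judged then, once.
The state is a dict: "time_s": time; "qpos": joint angles; "joint_vel": joint speeds; "tau": joint torques, N m; "ee_pos": TCP position; "eef_rot": TCP orientation; "force": force on the tool from outside, world axes, zero at the start; "moment": the same for the moment, N m; "grip_width": finger opening in m; "grip_force": force on a finger pad.
Only numpy, scipy, OpenCV 4.12 (cv2) and the standard library are available. Lean on these libraries where they do the work, as an engineer would, in place of code of your own. Each camera call takes 0.05 s, during which the arm holds its last target. There are 200 camera calls.

TASK

Mark the blue clamp bars as inspected: take the yellow lid off the ink pot and set it aside, take the red hand stamp from its stand and, before stamping anything, dip its face onto the pad in the pot. Then press the stamp upright, firmly but without ramming it, onto the middle of the copper plug of every bar until the plug is fully home, lifting straight off each time without sliding. Finally hang the stamp back in its stand and close the pot with its lid; push the plugs with the stamp only, leave the bars flat on the bench, keep the pot upright and leave the pen, tape and screw dish alone.

Things in the scene. Friction and masses are not known exactly. Their poses are not given: they have to be found in the camera images.
- stamp_grip (a point): Upright hand stamp, 105 mm tall, 150 g. This point: on the axis of its red square grip (24 x 24 mm, from 51 to 99 mm above the working face), 77 mm above the face; z up the axis, x and y square to the grip's flat sides. Dark round cap, 30 mm across, on top; dark collar 44 mm across below the grip, underside 45 mm above the face. Starts hanging by the collar in the stand
- stamp_face (a point): Centre of the stamp's working face: the bottom end of its steel die, 14 mm in diameter and 22 mm long; the shank above it, up to the collar, is 20 mm in diameter. Same axes as the grip
- stand: Black block 70 x 70 x 60 mm, fixed to the bench, with a vertical through hole 30 mm in diameter in its middle; origin at the centre of its underside. The stamp hangs in the hole with its collar on the block's top (its face then 15 mm above the bench)
- pot_pad (a point): Round steel ink pot, 72 mm outside diameter, 66 mm inside, 36 mm high, loose, 500 g, with a firm blue ink pad inside, closed at the start by its lid. This point is the centre of the pad's top, 12 mm above the pot's underside and 24 mm below its rim
- lid_knob (a point): The pot's lid: a loose flat yellow disc 84 mm across and 5 mm thick with a black square knob 24 x 24 mm in the middle, 60 g. It lies flat on the pot's rim, without a spigot. This point is the knob's centre, 20.5 mm above the disc's underside; the knob reaches from 5 to 34 mm above that underside; x and y square to the knob's sides
- coaster: Round cork coaster 88 mm across, 3 mm high, fixed: a clear place to put the lid down while the pot is open; origin at the centre of its underside
- bar_1_centre (a point): Blue steel clamp bar 1, 76 mm (its x) x 34 mm (its y) x 20 mm, 250 g, loose, lying flat on the bench, a round copper plug in the middle of its top and a screw head near either end. This point is its centre, 10 mm above its underside; z up. May be absent
- plug_1_top (a point): Centre of the top of bar 1's copper plug, 18 mm in diameter, 4.5 mm above the bar's top at the start (24.5 mm above the bar's underside), 0.5 mm when fully home
- plug_1 (a joint): How far bar 1's copper plug has been pressed in, m: 0 standing proud, 0.004 fully home. It has stiff friction (about 7 N to move) and stays where it is left
- bar_2_centre (a point): Blue steel clamp bar 2, 76 mm (its x) x 34 mm (its y) x 20 mm, 250 g, loose, lying flat on the bench, a round copper plug in the middle of its top and a screw head near either end. This point is its centre, 10 mm above its underside; z up. May be absent
- plug_2_top (a point): Centre of the top of bar 2's copper plug, 18 mm in diameter, 4.5 mm above the bar's top at the start (24.5 mm above the bar's underside), 0.5 mm when fully home
- plug_2 (a joint): How far bar 2's copper plug has been pressed in, m: 0 standing proud, 0.004 fully home. It has stiff friction (about 7 N to move) and stays where it is left
- bar_3_centre (a point): Blue steel clamp bar 3, 76 mm (its x) x 34 mm (its y) x 20 mm, 250 g, loose, lying flat on the bench, a round copper plug in the middle of its top and a screw head near either end. This point is its centre, 10 mm above its underside; z up. May be absent
- plug_3_top (a point): Centre of the top of bar 3's copper plug, 18 mm in diameter, 4.5 mm above the bar's top at the start (24.5 mm above the bar's underside), 0.5 mm when fully home
- plug_3 (a joint): How far bar 3's copper plug has been pressed in, m: 0 standing proud, 0.004 fully home. It has stiff friction (about 7 N to move) and stays where it is left
- bar_4_centre (a point): Blue steel clamp bar 4, 76 mm (its x) x 34 mm (its y) x 20 mm, 250 g, loose, lying flat on the bench, a round copper plug in the middle of its top and a screw head near either end. This point is its centre, 10 mm above its underside; z up. May be absent
- plug_4_top (a point): Centre of the top of bar 4's copper plug, 18 mm in diameter, 4.5 mm above the bar's top at the start (24.5 mm above the bar's underside), 0.5 mm when fully home
- plug_4 (a joint): How far bar 4's copper plug has been pressed in, m: 0 standing proud, 0.004 fully home. It has stiff friction (about 7 N to move) and stays where it is left
- marker_pen: White and red marker pen, 135 mm long along its y, 16 mm high; a bystander, to be left alone; origin at the centre of its underside
- tape_roll: Small roll of black tape, 52 mm across, 19 mm high; a bystander, to be left alone; origin at the centre of its underside
- dish: Round metal dish of screws, 68 mm across, 17 mm high; a bystander, to be left alone; origin at the centre of its underside
Things that resemble listed ones, but are neither listed nor needed, are in the scene too. What is shaped like the part that bears stamp_grip but white is not meant.

How it is judged:
By the outcome, as a careful person would: the job done as asked, in the order asked, and still so for the second after the job is handed in, with the robot touching nothing.
Of bar_1, bar_2, bar_3, bar_4 only 2 to 4 are there at a start; the rules pass over those that are not, and their reading is None.
At some moment in a run one of bar_1, bar_2, bar_3, bar_4 may be knocked a few centimetres aside while the robot is not near it.
It also fails if it takes over 210 s, if anything falls off the work surface, if the arm or the gripper's body presses on something with over 40 N, if the wrist force passes 120 N, or if a joint passes its speed limit or range.

## Working session

There is one attempt and no reset: what is moved stays moved. The work goes in short steps, Python scripts to look and compute and a tool call to move; the robot and the scene stay as the last step left them, time stands still between calls to the robot, and variables do not carry over. Pictures are saved under pics/ and viewed, at most 14 in all, crops included, and the job is handed in when it is done.

Besides the shell and the picture viewer there is one more tool, called after "Call:" as a command line: name --argument value ..., lists and objects as JSON in quotes. apply_moves: Moves the arm, as the interface text tells. Its arguments: {"type":"object","properties":{"increments":{"type":"array"},"jaw":{"type":"number"},"force":{"type":"number"}},"required":["increments"]}

```bash
ls; mkdir -p pics; cat > h.py <<'E'
import numpy as np, cv2
from station import get_obs, camera, hand_in
from scipy.spatial.transform import Rotation as Ro
def pose():
    o=get_obs(); return np.array(o['ee_pos']), Ro.from_euler('xyz',o['eef_rot']).as_matrix()
def snap(name,fn):
    p,R=pose(); c=camera(name)
    c={k:np.array(v) for k,v in c.items()}
    if name=='wrist':
        T=np.eye(4);T[:3,:3]=R;T[:3,3]=p
        W=np.linalg.inv(T@c['T_tool_cam']); c['R']=W[:3,:3];c['t']=W[:3,3]
    cv2.imwrite(f'pics/{fn}.png',c['pixels'][:,:,::-1]); np.savez(f'pics/{fn}.npz',**c)
def pt(fn,u,v,z):
    c=np.load(f'pics/{fn}.npz')
    n=cv2.undistortPoints(np.array([[[u,v]]],float),c['camera_matrix'],c['dist'])[0,0]
    d=c['R'].T@np.array([n[0],n[1],1]); o=-c['R'].T@c['t']
    return o+d*(z-o[2])/d[2]
def proj(fn,X):
    c=np.load(f'pics/{fn}.npz')
    return cv2.projectPoints(np.array([X],float),cv2.Rodrigues(c['R'])[0],c['t'],c['camera_matrix'],c['dist'])[0][0,0]
E
python3 - <<'E'
from h import *
print(get_obs())
for n in ['top','side','wrist']:
    snap(n,n+'0')
E
```

```text
pics
{'time_s': 0.0, 'qpos': array([ 1.28340101e+00,  3.00448482e-01,  1.52159331e+00, -3.36870885e-05,
        1.32069478e+00, -6.65971524e-02]), 'joint_vel': array([ 0.0007723 , -0.00019623, -0.00076692, -0.00023474, -0.00061108,
       -0.00081341]), 'tau': array([-2.73032223e-03, -5.31816101e+01, -3.52727115e+01,  7.07295584e-02,
        2.43866391e-02, -7.31057071e-05]), 'ee_pos': array([0.1204471 , 0.53660901, 0.40409343]), 'eef_rot': array([-3.14044910e+00, -4.35684535e-05,  2.92080282e+00]), 'force': array([ 0.47065181, -0.16296448,  0.32600851]), 'moment': array([ 0.02239351,  0.04922688, -0.02548623]), 'grip_force': 0.0, 'grip_width': 0.09390431494190125}
```

View pics/top0.png

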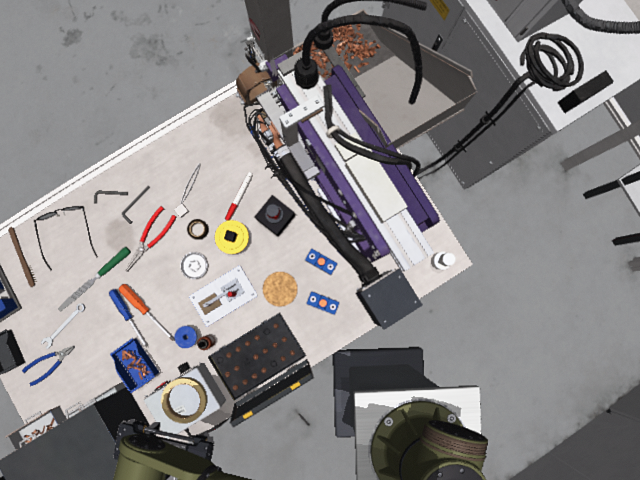

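View pics/side0.png

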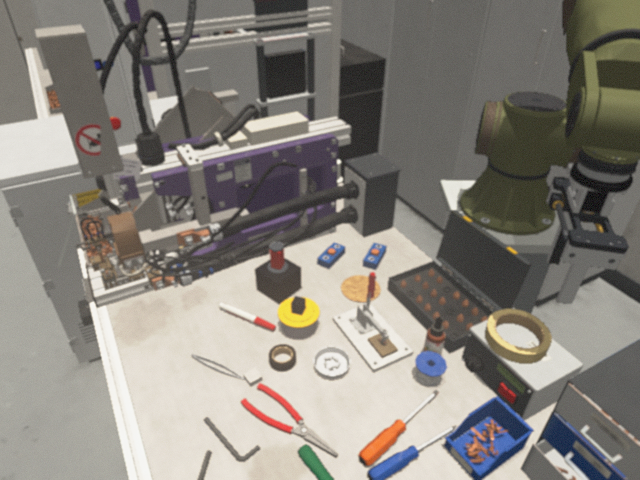

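The top view shows the stand with the red stamp at (275,215), the lid on the pot at (232,237), the coaster at (280,289), and two blue bars at (320,262) and (323,302). The white look-alike stamp is at (443,262), and the red grip in the black stand at (275,215) fits the description. The pen is at (238,196), the tape at (198,229) and the dish at (195,265). The toggle clamp plate at (222,295) and the machine to the right are obstacles.

```bash
python3 - <<'E'
from h import *
f='top0'
for n,u,v,z in [('stampcap',275,214,.12),('lidknob',232,236,.07),('lid',232,237,.041),('coaster',280,289,.003),('bar1',320,262,.0245),('bar1a',310,256,.02),('bar1b',331,269,.02),('bar2',323,302,.0245),('bar2a',312,298,.02),('bar2b',334,307,.02),('machcorner',384,260,0.0),('greybox',392,300,.1),('clamp red',231,294,.06),('tape',198,229,.02),('dish',195,265,.017),('blackbox',265,345,.1)]:
    print(n,pt(f,u,v,z).round(4))
c=np.load('pics/top0.npz');print(-c['R'].T@c['t'],c['camera_matrix'][0,0]); c=np.load('pics/side0.npz');print(-c['R'].T@c['t'])
im=cv2.imread('pics/top0.png')[180:330,180:360]
a=cv2.resize(im,None,fx=4,fy=4,interpolation=cv2.INTER_CUBIC); cv2.imwrite('pics/c1.png',a[:600,:720])
E
```

```text
stampcap [0.5836 0.3368 0.12  ]
lidknob [0.5414 0.444  0.07  ]
lid [0.5424 0.4486 0.041 ]
coaster [0.413  0.3361 0.003 ]
bar1 [0.4764 0.2347 0.0245]
bar1a [0.4922 0.259  0.02  ]
bar1b [0.4585 0.208  0.02  ]
bar2 [0.3781 0.2303 0.0245]
bar2a [0.3885 0.2569 0.02  ]
bar2b [0.3649 0.2035 0.02  ]
machcorner [0.4783 0.0724 0.    ]
greybox [0.379  0.0727 0.1   ]
clamp red [0.4036 0.4497 0.06  ]
tape [0.5674 0.5372 0.02  ]
dish [0.4777 0.5458 0.017 ]
blackbox [0.2853 0.3675 0.1   ]
[0.40128874 0.26072566 1.24298651] 494.8435075399865
[0.49062322 1.12210404 0.71319969]
```

View pics/c1.png

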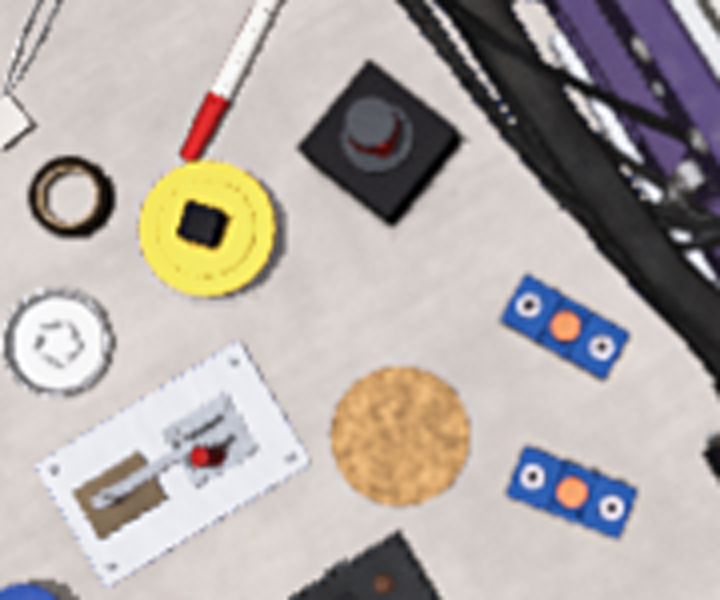

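```bash
cat >> h.py <<'E'
def go(x,y,z,yaw=None):
    p,R=pose(); d=R.T@(np.array([x,y,z])-p)/.03
    print('shift units tx,ty,tz',d.round(2))
    Rt=Ro.from_euler('xyz',[np.pi,0,yaw if yaw is not None else Ro.from_matrix(R).as_euler('xyz')[2]]).as_matrix()
    r=Ro.from_matrix(R.T@Rt).as_rotvec(degrees=True)/5
    print('turn units',r.round(2),'yaw now',Ro.from_matrix(R).as_euler('xyz')[2].round(4))
E
python3 - <<'E'
from h import *
c=np.load('pics/wrist0.npz');print(c['T_tool_cam'].round(3),c['camera_matrix'].round(0))
for z in (0.05,.1,.15,.2): print(z, pt('top0',305,212,z).round(3), proj('side0',pt('top0',305,212,z)).round(0), pt('top0',355,262,z).round(3),proj('side0',pt('top0',355,262,z)).round(0))
go(.5,.33,.46)
E
```

```text
[[-0.    -0.965 -0.262  0.075]
 [ 1.    -0.    -0.002  0.001]
 [ 0.002 -0.262  0.965  0.021]
 [ 0.     0.     0.     1.   ]] [[358.   0. 323.]
 [  0. 358. 241.]
 [  0.   0.   1.]]
0.05 [0.598 0.268 0.05 ] [278. 251.] [0.472 0.151 0.05 ] [333. 222.]
0.1 [0.59  0.268 0.1  ] [281. 233.] [0.469 0.155 0.1  ] [335. 206.]
0.15 [0.581 0.268 0.15 ] [283. 214.] [0.466 0.16  0.15 ] [337. 189.]
0.2 [0.573 0.267 0.2  ] [287. 193.] [0.463 0.164 0.2  ] [339. 171.]
shift units tx,ty,tz [-13.85  -3.95  -1.86]
turn units [-0.01 -0.    0.  ] yaw now 2.9208
```

View pics/wrist0.png

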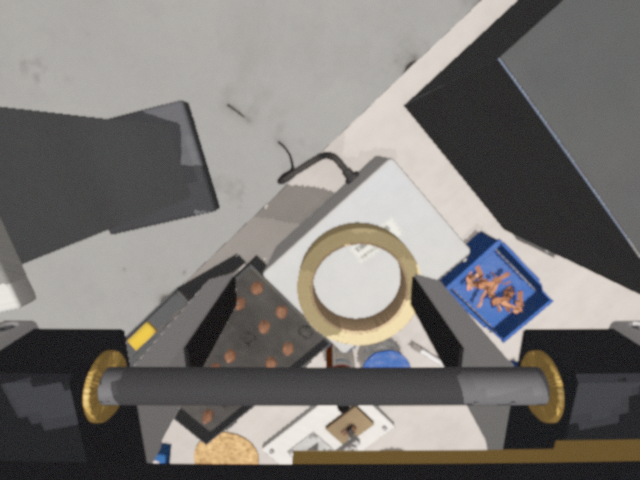

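The wrist view looks between the fingers with image up along tool +x, and shows only clutter near (360,285) and the coaster at (226,447). I'll move over the lid.

```bash
python3 - <<'E'
from h import *
go(.541,.446,.40,2.967)
E
```

```text
shift units tx,ty,tz [-14.34   0.12   0.14]
turn units [-0.01 -0.   -0.53] yaw now 2.9208
```

Call:
apply_moves --increments '[{"tx":-0.5,"az":-0.27},{"tx":-1,"az":-0.26},{"tx":-1},{"tx":-1},{"tx":-1},{"tx":-1},{"tx":-1},{"tx":-1},{"tx":-1},{"tx":-1},{"tx":-1},{"tx":-1}]' --jaw 0.3

```text
schema error: expected keys tx, ty, tz, ax, ay, az
```

Call:
apply_moves --increments '[{"tx":-1},{"tx":-1},{"tx":-0.5},{},{}]'

```text
schema error: expected keys tx, ty, tz, ax, ay, az
```

```bash
python3 - <<'E'
from h import *
snap('wrist','w1'); print(get_obs()['ee_pos']); go(.541,.446,.40,2.967)
E
```

```text
[0.12045596 0.5366213  0.40434055]
shift units tx,ty,tz [-14.34   0.12   0.14]
turn units [-0.01 -0.   -0.53] yaw now 2.9208
```

View pics/w1.png

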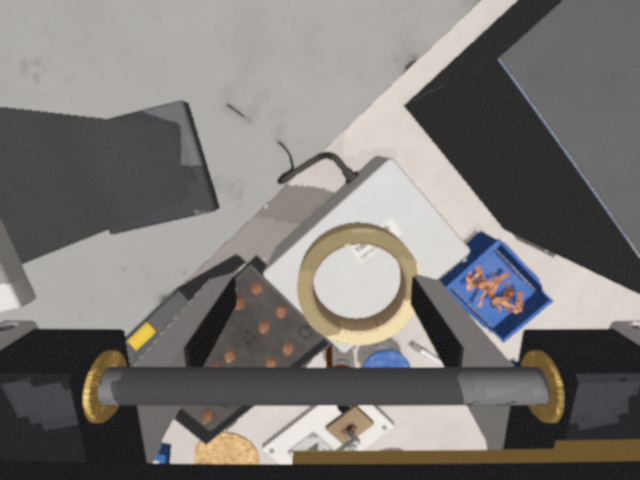

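The arm did not move because every row needs all six keys; the picture is the same as before.

Call:
apply_moves --increments '[{"tx":-0.5,"ty":0,"tz":0,"ax":0,"ay":0,"az":-0.27},{"tx":-1,"ty":0,"tz":0,"ax":0,"ay":0,"az":-0.26},{"tx":-1,"ty":0,"tz":0,"ax":0,"ay":0,"az":0},{"tx":-1,"ty":0,"tz":0,"ax":0,"ay":0,"az":0},{"tx":-1,"ty":0,"tz":0,"ax":0,"ay":0,"az":0},{"tx":-1,"ty":0,"tz":0,"ax":0,"ay":0,"az":0},{"tx":-1,"ty":0,"tz":0,"ax":0,"ay":0,"az":0},{"tx":-1,"ty":0,"tz":0,"ax":0,"ay":0,"az":0},{"tx":-1,"ty":0,"tz":0,"ax":0,"ay":0,"az":0},{"tx":-1,"ty":0,"tz":0,"ax":0,"ay":0,"az":0},{"tx":-1,"ty":0,"tz":0,"ax":0,"ay":0,"az":0},{"tx":-1,"ty":0,"tz":0,"ax":0,"ay":0,"az":0}]' --jaw 0.3

```text
time_s: 1.7
ee_pos: [0.4609, 0.4751, 0.4044]
eef_rot: [-3.141, -0.0, 2.967]
force: [-0.9, -0.3, 0.4]
grip_width: 0.0658
grip_force: 0.0
```

Call:
apply_moves --increments '[{"tx":-1,"ty":0,"tz":0,"ax":0,"ay":0,"az":0},{"tx":-1,"ty":0.6,"tz":0,"ax":0,"ay":0,"az":0},{"tx":-0.7,"ty":0,"tz":0,"ax":0,"ay":0,"az":0},{"tx":0,"ty":0,"tz":0,"ax":0,"ay":0,"az":0},{"tx":0,"ty":0,"tz":0,"ax":0,"ay":0,"az":0},{"tx":0,"ty":0,"tz":0,"ax":0,"ay":0,"az":0}]'

```text
time_s: 2.45
ee_pos: [0.542, 0.4793, 0.4051]
eef_rot: [3.141, 0.0, 2.968]
force: [-0.5, 0.5, 0.2]
grip_width: 0.0656
grip_force: 0.0
```

```bash
python3 - <<'E'
from h import *
snap('wrist','w2'); print(get_obs()['ee_pos']); go(.541,.446,.40,2.967)
E
```

```text
[0.5421036  0.47930105 0.40510457]
shift units tx,ty,tz [-0.16 -1.1   0.17]
turn units [0.   0.   0.01] yaw now 2.9678
```

View pics/w2.png

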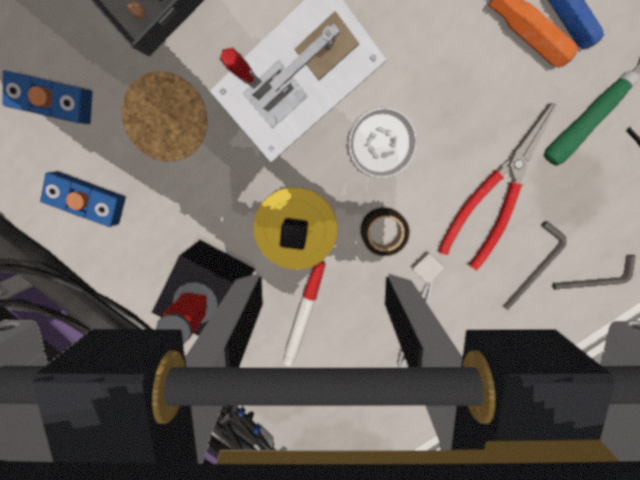

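The wrist view shows the lid at (295,228) with its knob at (294,234), the coaster at (165,115), plugs at (39,97) and (75,201), and the stamp at (185,305).

```bash
python3 - <<'E'
from h import *
f='w2'; im=cv2.imread('pics/w2.png')
hsv=cv2.cvtColor(im,cv2.COLOR_BGR2HSV)
y=cv2.inRange(hsv,(20,120,60),(35,255,255)); 
m=np.zeros_like(y); m[170:285,245:345]=255
y&=m; cs=max(cv2.findContours(y,0,2)[0],key=cv2.contourArea); e=cv2.fitEllipse(cs); print('lid',e,pt(f,*e[0],.041).round(4))
k=((im.max(2)<45)*255).astype(np.uint8); m[:]=0; m[210:258,272:315]=255; k&=m
cs=max(cv2.findContours(k,0,2)[0],key=cv2.contourArea); r=cv2.minAreaRect(cs); b=cv2.boxPoints(r); print(r,b)
print('knob',pt(f,*r[0],.065).round(4))
w=[pt(f,*q,.07)[:2] for q in b]
for i in range(4):
    d=w[(i+1)%4]-w[i]; print(np.hypot(*d).round(4),np.degrees(np.arctan2(d[1],d[0])).round(1))
for n,u,v,z in [('coaster',165,115,.003),('plug2',39,97,.0245),('plug1',75,201,.0245)]: print(n,pt(f,u,v,z).round(4))
E
```

```text
lid ((294.9751281738281, 227.73208618164062), (80.63700866699219, 82.98754119873047), 111.7421875) [0.5415 0.4522 0.041 ]
((293.1375427246094, 233.2183380126953), (23.723384857177734, 27.35788917541504), 7.594643592834473) [[279.57205 245.2096 ]
 [283.18777 218.0917 ]
 [306.70303 221.22708]
 [303.0873  248.34497]]
knob [0.5411 0.4524 0.065 ]
0.0255 160.9
0.0212 72.3
0.0255 -18.1
0.0216 -107.9
coaster [0.412  0.3406 0.003 ]
plug2 [0.3776 0.2349 0.0245]
plug1 [0.4787 0.2347 0.0245]
```

```bash
python3 - <<'E'
from h import *
go(.5413,.4515,.244,2.885)
E
```

```text
shift units tx,ty,tz [-0.13 -0.92  5.37]
turn units [0.   0.   0.95] yaw now 2.9678
```

Call:
apply_moves --increments '[{"tx":-0.13,"ty":-0.92,"tz":0,"ax":0,"ay":0,"az":0},{"tx":0,"ty":0,"tz":0.5,"ax":0,"ay":0,"az":0.95},{"tx":0,"ty":0,"tz":0.8,"ax":0,"ay":0,"az":0},{"tx":0,"ty":0,"tz":0.8,"ax":0,"ay":0,"az":0},{"tx":0,"ty":0,"tz":0.8,"ax":0,"ay":0,"az":0},{"tx":0,"ty":0,"tz":0.8,"ax":0,"ay":0,"az":0},{"tx":0,"ty":0,"tz":0.6,"ax":0,"ay":0,"az":0},{"tx":0,"ty":0,"tz":0.5,"ax":0,"ay":0,"az":0},{"tx":0,"ty":0,"tz":0.4,"ax":0,"ay":0,"az":0},{"tx":0,"ty":0,"tz":0.17,"ax":0,"ay":0,"az":0},{"tx":0,"ty":0,"tz":0,"ax":0,"ay":0,"az":0},{"tx":0,"ty":0,"tz":0,"ax":0,"ay":0,"az":0}]' --jaw 0.3

```text
time_s: 4.0
ee_pos: [0.542, 0.4513, 0.2442]
eef_rot: [3.141, 0.001, 2.884]
force: [-0.1, -0.7, -0.7]
grip_width: 0.0654
grip_force: 0.0
```

Call:
apply_moves --increments '[{"tx":0,"ty":0,"tz":0,"ax":0,"ay":0,"az":0},{"tx":0,"ty":0,"tz":0,"ax":0,"ay":0,"az":0},{"tx":0,"ty":0,"tz":0,"ax":0,"ay":0,"az":0},{"tx":0,"ty":0,"tz":0,"ax":0,"ay":0,"az":0},{"tx":0,"ty":0,"tz":0,"ax":0,"ay":0,"az":0},{"tx":0,"ty":0,"tz":0,"ax":0,"ay":0,"az":0},{"tx":0,"ty":0,"tz":0,"ax":0,"ay":0,"az":0},{"tx":0,"ty":0,"tz":0,"ax":0,"ay":0,"az":0}]' --jaw 1 --force 15

```text
time_s: 5.0
ee_pos: [0.5419, 0.4512, 0.2435]
eef_rot: [-3.142, -0.0, 2.884]
force: [0.4, -0.2, 0.8]
grip_width: 0.0244
grip_force: 14.7
```

```bash
python3 - <<'E'
from h import *
p,R=pose();print(p,Ro.from_matrix(R).as_euler('xyz')); print(get_obs()['force'])
go(.4125,.338,p[2])
E
```

```text
[0.54189009 0.45117998 0.2435248 ] [-3.14156274e+00 -1.92868272e-05  2.88412038e+00]
[ 0.36203637 -0.16036495  0.84288273]
shift units tx,ty,tz [ 3.21 -4.75  0.  ]
turn units [-0. -0.  0.] yaw now 2.8841
```

Call:
apply_moves --increments '[{"tx":0,"ty":0,"tz":-0.3,"ax":0,"ay":0,"az":0},{"tx":0,"ty":0,"tz":-0.7,"ax":0,"ay":0,"az":0},{"tx":0,"ty":0,"tz":-1,"ax":0,"ay":0,"az":0},{"tx":0,"ty":0,"tz":-1,"ax":0,"ay":0,"az":0},{"tx":0.3,"ty":-0.45,"tz":0,"ax":0,"ay":0,"az":0},{"tx":0.6,"ty":-0.9,"tz":0,"ax":0,"ay":0,"az":0},{"tx":0.6,"ty":-0.9,"tz":0,"ax":0,"ay":0,"az":0},{"tx":0.6,"ty":-0.9,"tz":0,"ax":0,"ay":0,"az":0},{"tx":0.6,"ty":-0.9,"tz":0,"ax":0,"ay":0,"az":0},{"tx":0.51,"ty":-0.7,"tz":0,"ax":0,"ay":0,"az":0},{"tx":0,"ty":0,"tz":0,"ax":0,"ay":0,"az":0},{"tx":0,"ty":0,"tz":0,"ax":0,"ay":0,"az":0}]'

```text
time_s: 6.5
ee_pos: [0.4129, 0.3382, 0.3347]
eef_rot: [3.14, 0.001, 2.884]
force: [0.9, 0.0, -1.5]
grip_width: 0.0242
grip_force: 14.7
```

```bash
python3 - <<'E'
from h import *
go(.4125,.338,.2115)
E
```

```text
shift units tx,ty,tz [ 0.02 -0.02  4.11]
turn units [0.02 0.01 0.  ] yaw now 2.8841
```

Call:
apply_moves --increments '[{"tx":0,"ty":0,"tz":0.6,"ax":0,"ay":0,"az":0},{"tx":0,"ty":0,"tz":0.8,"ax":0,"ay":0,"az":0},{"tx":0,"ty":0,"tz":0.8,"ax":0,"ay":0,"az":0},{"tx":0,"ty":0,"tz":0.7,"ax":0,"ay":0,"az":0},{"tx":0,"ty":0,"tz":0.5,"ax":0,"ay":0,"az":0},{"tx":0,"ty":0,"tz":0.4,"ax":0,"ay":0,"az":0},{"tx":0,"ty":0,"tz":0.2,"ax":0,"ay":0,"az":0},{"tx":0,"ty":0,"tz":0.1,"ax":0,"ay":0,"az":0},{"tx":0,"ty":0,"tz":0,"ax":0,"ay":0,"az":0},{"tx":0,"ty":0,"tz":0,"ax":0,"ay":0,"az":0}]'

```text
time_s: 7.75
ee_pos: [0.4125, 0.338, 0.2109]
eef_rot: [3.141, 0.0, 2.884]
force: [0.8, -0.1, -0.4]
grip_width: 0.0239
grip_force: 14.8
```

Call:
apply_moves --increments '[{"tx":0,"ty":0,"tz":0,"ax":0,"ay":0,"az":0},{"tx":0,"ty":0,"tz":0,"ax":0,"ay":0,"az":0},{"tx":0,"ty":0,"tz":0,"ax":0,"ay":0,"az":0},{"tx":0,"ty":0,"tz":0,"ax":0,"ay":0,"az":0},{"tx":0,"ty":0,"tz":0,"ax":0,"ay":0,"az":0},{"tx":0,"ty":0,"tz":-0.5,"ax":0,"ay":0,"az":0},{"tx":0,"ty":0,"tz":-1,"ax":0,"ay":0,"az":0},{"tx":0,"ty":0,"tz":-1,"ax":0,"ay":0,"az":0},{"tx":0,"ty":0,"tz":-1,"ax":0,"ay":0,"az":0},{"tx":0,"ty":0,"tz":-1,"ax":0,"ay":0,"az":0},{"tx":0,"ty":0,"tz":-1,"ax":0,"ay":0,"az":0},{"tx":0,"ty":0,"tz":-1,"ax":0,"ay":0,"az":0}]' --jaw 0.4

```text
time_s: 9.25
ee_pos: [0.4122, 0.3377, 0.4077]
eef_rot: [3.141, 0.001, 2.884]
force: [-0.1, 0.3, -0.2]
grip_width: 0.0564
grip_force: 0.0
```

```bash
python3 - <<'E'
from h import *
go(.53,.37,.46,2.32)
E
```

```text
shift units tx,ty,tz [-3.53  2.04 -1.74]
turn units [0.01 0.01 6.46] yaw now 2.8842
```

Call:
apply_moves --increments '[{"tx":0,"ty":0,"tz":-0.6,"ax":0,"ay":0,"az":0.5},{"tx":0,"ty":0,"tz":-0.6,"ax":0,"ay":0,"az":1},{"tx":0,"ty":0,"tz":-0.6,"ax":0,"ay":0,"az":1},{"tx":0,"ty":0,"tz":0,"ax":0,"ay":0,"az":1},{"tx":0,"ty":0,"tz":0,"ax":0,"ay":0,"az":1},{"tx":0,"ty":0,"tz":0,"ax":0,"ay":0,"az":1},{"tx":0,"ty":0,"tz":0,"ax":0,"ay":0,"az":0.96},{"tx":0,"ty":0,"tz":0,"ax":0,"ay":0,"az":0}]'

```text
time_s: 10.25
ee_pos: [0.4122, 0.3377, 0.4605]
eef_rot: [3.141, 0.0, 2.321]
force: [0.3, 0.3, -0.4]
grip_width: 0.0566
grip_force: 0.0
```

```bash
python3 - <<'E'
from h import *
go(.578,.342,.46,2.32)
E
```

```text
shift units tx,ty,tz [-3.66  4.14  0.02]
turn units [0.01 0.   0.01] yaw now 2.3209
```

Call:
apply_moves --increments '[{"tx":-0.4,"ty":0.4,"tz":0,"ax":0,"ay":0,"az":0},{"tx":-0.7,"ty":0.8,"tz":0,"ax":0,"ay":0,"az":0},{"tx":-0.8,"ty":0.9,"tz":0,"ax":0,"ay":0,"az":0},{"tx":-0.8,"ty":0.9,"tz":0,"ax":0,"ay":0,"az":0},{"tx":-0.6,"ty":0.7,"tz":0,"ax":0,"ay":0,"az":0},{"tx":-0.36,"ty":0.44,"tz":0,"ax":0,"ay":0,"az":0},{"tx":0,"ty":0,"tz":0,"ax":0,"ay":0,"az":0},{"tx":0,"ty":0,"tz":0,"ax":0,"ay":0,"az":0}]'

```text
time_s: 11.25
ee_pos: [0.5781, 0.3421, 0.4595]
eef_rot: [-3.141, -0.0, 2.321]
force: [0.2, -1.0, -0.2]
grip_width: 0.0564
grip_force: 0.0
```

```bash
python3 - <<'E'
from h import *
snap('wrist','w3'); snap('top','top3'); snap('side','side3')
u,v=proj('w3',[.58,.34,.09]); print(u,v)
im=cv2.imread('pics/w3.png'); cv2.imwrite('pics/c3.png',np.hstack([cv2.resize(im[120:330,160:480],None,fx=1.25,fy=1.25),cv2.resize(im[int(v)-60:int(v)+60,int(u)-60:int(u)+60],(400,400),interpolation=cv2.INTER_CUBIC)[:262]])if 0 else cv2.resize(im[100:340,140:500],(800,533),interpolation=cv2.INTER_CUBIC))
E
```

```text
322.2765074793501 225.8577140247122
```

View pics/c3.png

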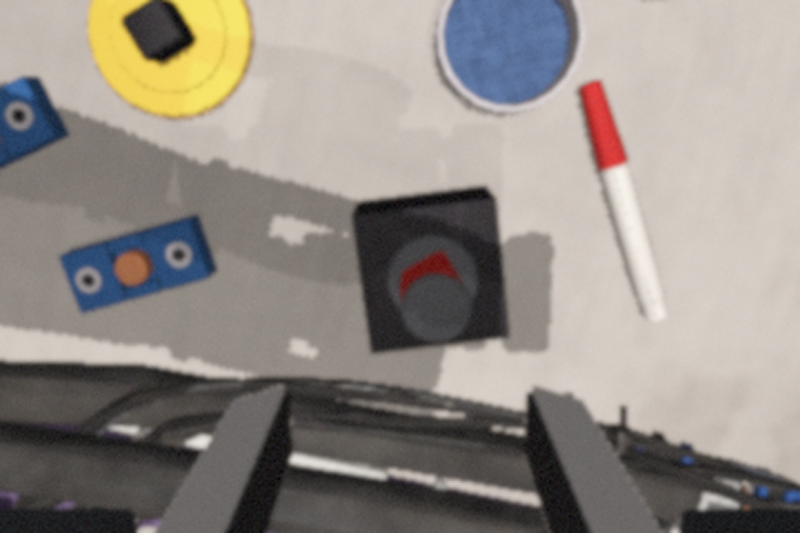

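The crop shows the stand centred about crop (432,275), the cap at (437,307), and the red grip showing a corner at (437,253), so it is rotated relative to the stand. Bar 1 is at crop (133,268) and the open pot with its blue pad at (510,45). I need an enlargement.

```bash
python3 - <<'E'
from h import *
im=cv2.imread('pics/w3.png'); print(np.load('pics/w3.npz')['t'].shape)
a=cv2.resize(im[190:265,290:370],(800,750),interpolation=cv2.INTER_CUBIC)
a=np.clip(a.astype(float)*1.8,0,255).astype(np.uint8)
cv2.imwrite('pics/c4.png',a[:600])
for n,u,v,z in [('cap',140+437/2.222,100+307/2.222,.12),('collar',140+432/2.222,100+285/2.222,.066)]+[('st%d'%i,140+a/2.222,100+b/2.222,.06) for i,(a,b) in enumerate([(357,212),(493,198),(507,338),(373,350)])]+[('pot rim',140+510/2.222,100+40/2.222,.036)]: print(n,pt('w3',u,v,z).round(4))
E
```

```text
(3,)
cap [0.593  0.3456 0.12  ]
collar [0.5949 0.3428 0.066 ]
st0 [0.5453 0.3435 0.06  ]
st1 [0.5881 0.3924 0.06  ]
st2 [0.6418 0.3477 0.06  ]
st3 [0.5973 0.2977 0.06  ]
pot rim [0.5448 0.4516 0.036 ]
```

View pics/c4.png

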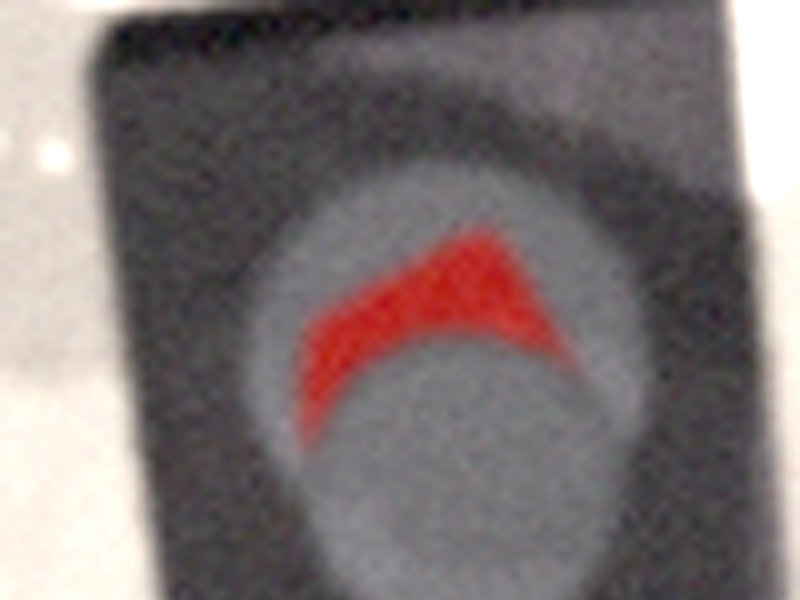

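The enlargement shows the red grip base corners at crop (305,340), (485,230) and (585,375), so its sides are about 31° off the image axes. The collar is centred near (448,358) and the cap near (462,495).

```bash
python3 - <<'E'
from h import *
f='w3'
P=[pt(f,290+a/10,190+b/10,.066)[:2] for a,b in [(305,340),(485,230),(585,375)]]
for i in (0,1):
    d=P[i+1]-P[i]; print(np.hypot(*d).round(4),np.degrees(np.arctan2(d[1],d[0])).round(1))
print('axis from corners A,C mid',((P[0]+P[2])/2).round(4))
print('collar',pt(f,334.8,225.8,.066),'cap',pt(f,336,239.5,.12))
im=cv2.imread('pics/top3.png'); print(proj('top3',[.593,.3445,.12]),proj('top0',[.593,.3445,.12]))
print('side check',proj('side0',[.593,.3445,.12]),proj('side0',[.585,.337,.12]))
E
```

```text
0.0224 75.0
0.0191 -12.4
axis from corners A,C mid [0.5931 0.3449]
collar [0.59335338 0.34507924 0.066     ] cap [0.59343521 0.34425884 0.12      ]
[271.56505915 210.03090651] [271.56505915 210.03090651]
side check [275.3134445 246.3721166] [279.52646809 244.246882  ]
```

```bash
python3 - <<'E'
from h import *
for uv in [(337,273),(290,268),(380,290)]:
  for z in (.05,.1,.15,.2):
    X=pt('w3',*uv,z); print(uv,z,X.round(3),'top',proj('top0',X).round(0),'side',proj('side0',X).round(0))
a=cv2.imread('pics/top0.png')[150:250,250:350]; b=cv2.imread('pics/side0.png')[170:290,220:360]
cv2.imwrite('pics/c5.png',np.hstack([cv2.resize(a,(400,400),interpolation=cv2.INTER_CUBIC),cv2.resize(b,(400,343),interpolation=cv2.INTER_CUBIC)[:400] if 0 else cv2.copyMakeBorder(cv2.resize(b,(400,343),interpolation=cv2.INTER_CUBIC),0,57,0,0,0)]))
E
```

```text
(337, 273) 0.05 [0.636 0.304 0.05 ] top [290. 197.] side [259. 260.]
(337, 273) 0.1 [0.622 0.316 0.1  ] top [284. 199.] side [263. 246.]
(337, 273) 0.15 [0.608 0.328 0.15 ] top [278. 201.] side [268. 230.]
(337, 273) 0.2 [0.594 0.341 0.2  ] top [270. 203.] side [273. 213.]
(290, 268) 0.05 [0.593 0.272 0.05 ] top [304. 214.] side [280. 252.]
(290, 268) 0.1 [0.584 0.288 0.1  ] top [296. 214.] side [282. 238.]
(290, 268) 0.15 [0.576 0.304 0.15 ] top [289. 215.] side [285. 223.]
(290, 268) 0.2 [0.567 0.321 0.2  ] top [280. 215.] side [287. 207.]
(380, 290) 0.05 [0.688 0.323 0.05 ] top [282. 177.] side [234. 265.]
(380, 290) 0.1 [0.667 0.333 0.1  ] top [277. 180.] side [241. 250.]
(380, 290) 0.15 [0.646 0.343 0.15 ] top [271. 184.] side [248. 233.]
(380, 290) 0.2 [0.626 0.352 0.2  ] top [265. 189.] side [256. 216.]
```

View pics/c5.png

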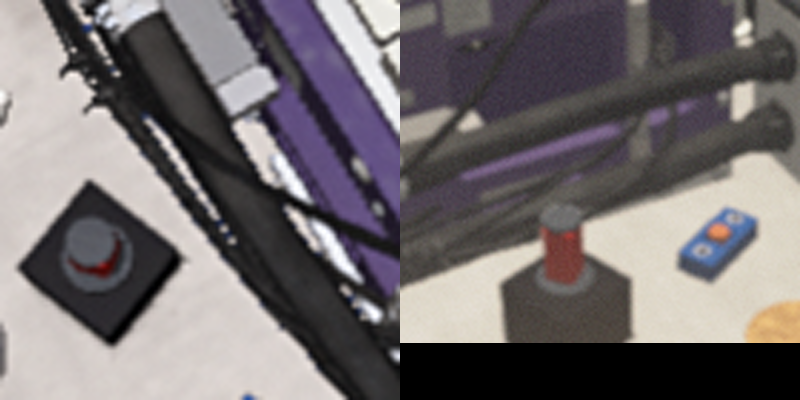

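Left crop: the stamp cap is at top-image pixel (272.5,210.8), within 2.5 mm of the wrist estimate. Right crop: the upper hose passes behind the stamp with its top at about z 0.16, so I'll grasp slightly high.

```bash
python3 - <<'E'
from h import *
print(pt('top0',272.5,210.8,.12)); go(.5924,.3440,.279,2.906)
p,R=pose(); Rt=Ro.from_euler('xyz',[np.pi,0,2.906]).as_matrix(); print(Rt.T@(np.array([.5924,.344,.279])-p)/.03)
E
```

```text
[0.59115053 0.34238338 0.12      ]
shift units tx,ty,tz [-0.29  0.4   6.03]
turn units [ 0.   0.  -6.7] yaw now 2.3211
[-0.46211775  0.17235299  6.03300571]
```

Call:
apply_moves --increments '[{"tx":-0.29,"ty":0.4,"tz":0,"ax":0,"ay":0,"az":0},{"tx":0,"ty":0,"tz":0,"ax":0,"ay":0,"az":-0.7},{"tx":0,"ty":0,"tz":0,"ax":0,"ay":0,"az":-1},{"tx":0,"ty":0,"tz":0,"ax":0,"ay":0,"az":-1},{"tx":0,"ty":0,"tz":0,"ax":0,"ay":0,"az":-1},{"tx":0,"ty":0,"tz":0,"ax":0,"ay":0,"az":-1},{"tx":0,"ty":0,"tz":0,"ax":0,"ay":0,"az":-1},{"tx":0,"ty":0,"tz":0,"ax":0,"ay":0,"az":-1},{"tx":0,"ty":0,"tz":0.8,"ax":0,"ay":0,"az":0},{"tx":0,"ty":0,"tz":0.8,"ax":0,"ay":0,"az":0},{"tx":0,"ty":0,"tz":0,"ax":0,"ay":0,"az":0},{"tx":0,"ty":0,"tz":0,"ax":0,"ay":0,"az":0}]' --jaw 0.4

```text
time_s: 12.9
ee_pos: [0.5928, 0.344, 0.4131]
eef_rot: [3.141, 0.001, 2.905]
force: [0.6, 0.3, -0.0]
grip_width: 0.0562
grip_force: 0.0
```

```bash
python3 - <<'E'
from h import *
snap('wrist','w4'); print(proj('w4',[.5924,.344,.12])); go(.5924,.3440,.279,2.906)
im=cv2.imread('pics/w4.png'); hsv=cv2.cvtColor(im,cv2.COLOR_BGR2HSV)
m=cv2.inRange(hsv,(0,150,50),(8,255,255)); m[:,:250]=0;m[:,400:]=0
cs=max(cv2.findContours(m,0,2)[0],key=cv2.contourArea); print(cv2.boundingRect(cs),cv2.approxPolyDP(cs,2.5,True)[:,0].tolist())
cv2.imwrite('pics/c6.png',cv2.resize(im[150:350,220:420],(600,600)))
E
```

```text
[321.46498405 242.18132243]
shift units tx,ty,tz [ 0.02 -0.01  4.47]
turn units [ 0.02  0.02 -0.01] yaw now 2.9053
(309, 216, 28, 13) [[309, 227], [323, 222], [332, 226], [336, 223], [333, 217], [314, 216]]
```

View pics/c6.png

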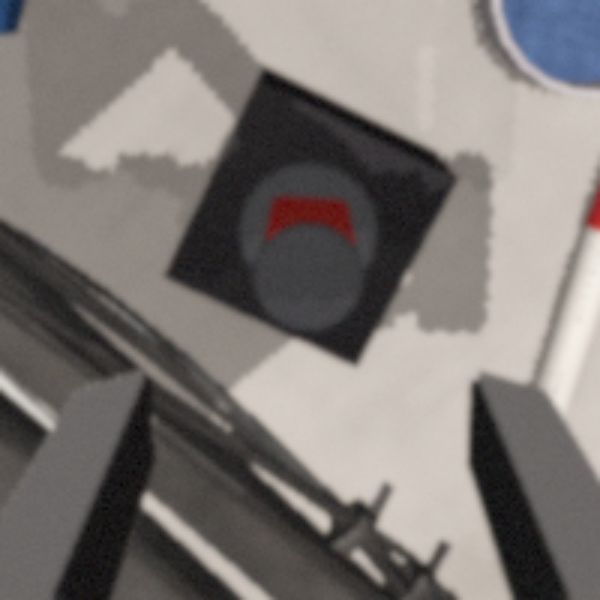

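The grip's edge is now level at (272–347,198) and the cap at (308,277) matches the predicted pixel. Descending.

Call:
apply_moves --increments '[{"tx":0,"ty":0,"tz":0.5,"ax":0,"ay":0,"az":0},{"tx":0,"ty":0,"tz":0.7,"ax":0,"ay":0,"az":0},{"tx":0,"ty":0,"tz":0.7,"ax":0,"ay":0,"az":0},{"tx":0,"ty":0,"tz":0.7,"ax":0,"ay":0,"az":0},{"tx":0,"ty":0,"tz":0.6,"ax":0,"ay":0,"az":0},{"tx":0,"ty":0,"tz":0.5,"ax":0,"ay":0,"az":0},{"tx":0,"ty":0,"tz":0.4,"ax":0,"ay":0,"az":0},{"tx":0,"ty":0,"tz":0.37,"ax":0,"ay":0,"az":0},{"tx":0,"ty":0,"tz":0,"ax":0,"ay":0,"az":0},{"tx":0,"ty":0,"tz":0,"ax":0,"ay":0,"az":0}]'

```text
time_s: 14.2
ee_pos: [0.593, 0.344, 0.278]
eef_rot: [3.141, 0.001, 2.905]
force: [-1.0, -0.0, 0.1]
grip_width: 0.0561
grip_force: 0.0
```

Call:
apply_moves --increments '[{"tx":0,"ty":0,"tz":0,"ax":0,"ay":0,"az":0},{"tx":0,"ty":0,"tz":0,"ax":0,"ay":0,"az":0},{"tx":0,"ty":0,"tz":0,"ax":0,"ay":0,"az":0},{"tx":0,"ty":0,"tz":0,"ax":0,"ay":0,"az":0},{"tx":0,"ty":0,"tz":0,"ax":0,"ay":0,"az":0},{"tx":0,"ty":0,"tz":0,"ax":0,"ay":0,"az":0},{"tx":0,"ty":0,"tz":0,"ax":0,"ay":0,"az":0},{"tx":0,"ty":0,"tz":0,"ax":0,"ay":0,"az":0}]' --jaw 1 --force 50

```text
time_s: 15.2
ee_pos: [0.593, 0.3439, 0.2776]
eef_rot: [3.141, 0.0, 2.905]
force: [-0.2, -0.1, 2.2]
grip_width: 0.0284
grip_force: 50.0
```

```bash
python3 - <<'E'
from h import *
print(get_obs()['grip_width'])
snap('wrist','w5'); snap('side','s5')
a=cv2.resize(cv2.imread('pics/w5.png')[150:450,170:470],(400,400)); b=cv2.imread('pics/s5.png')[190:310,220:340]
cv2.imwrite('pics/c7.png',np.hstack([a,cv2.resize(b,(400,400),interpolation=cv2.INTER_CUBIC)]))
E
```

```text
0.028394745535912744
```

View pics/c7.png

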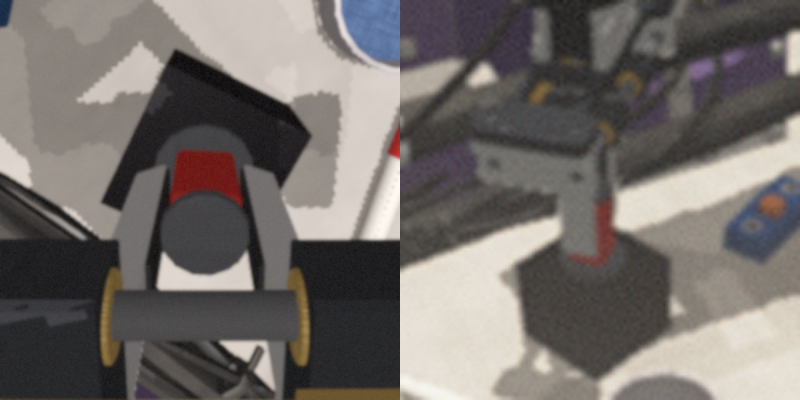

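The pads are pinching the wider cap at crop (205,232), which explains the 28.4 mm opening. I'll open, go about 5 mm lower, and close again.

Call:
apply_moves --increments '[{"tx":0,"ty":0,"tz":0,"ax":0,"ay":0,"az":0},{"tx":0,"ty":0,"tz":0,"ax":0,"ay":0,"az":0},{"tx":0,"ty":0,"tz":0,"ax":0,"ay":0,"az":0},{"tx":0,"ty":0,"tz":0.1,"ax":0,"ay":0,"az":0},{"tx":0,"ty":0,"tz":0.05,"ax":0,"ay":0,"az":0},{"tx":0,"ty":0,"tz":0,"ax":0,"ay":0,"az":0},{"tx":0,"ty":0,"tz":0,"ax":0,"ay":0,"az":0}]' --jaw 0.5

```text
time_s: 16.18
ee_pos: [0.5929, 0.3439, 0.2729]
eef_rot: [-3.142, -0.0, 2.905]
force: [0.2, -0.8, -0.2]
grip_width: 0.0467
grip_force: 0.0
```

Call:
apply_moves --increments '[{"tx":0,"ty":0,"tz":0,"ax":0,"ay":0,"az":0},{"tx":0,"ty":0,"tz":0,"ax":0,"ay":0,"az":0},{"tx":0,"ty":0,"tz":0,"ax":0,"ay":0,"az":0},{"tx":0,"ty":0,"tz":0,"ax":0,"ay":0,"az":0},{"tx":0,"ty":0,"tz":0,"ax":0,"ay":0,"az":0},{"tx":0,"ty":0,"tz":0,"ax":0,"ay":0,"az":0},{"tx":0,"ty":0,"tz":0,"ax":0,"ay":0,"az":0},{"tx":0,"ty":0,"tz":0,"ax":0,"ay":0,"az":0}]' --jaw 1 --force 20

```text
time_s: 17.18
ee_pos: [0.5929, 0.344, 0.273]
eef_rot: [3.142, 0.0, 2.905]
force: [0.3, -0.2, 1.4]
grip_width: 0.0289
grip_force: 20.0
```

```bash
python3 - <<'E'
from h import *
p,R=pose()
print('axis at cap in w5',proj('w5',[.593,.3439,.12]),'obs (323.7,324)')
print(get_obs()['moment'],get_obs()['qpos'])
E
```

```text
axis at cap in w5 [320.35301419 328.6667654 ] obs (323.7,324)
[ 0.02895456 -0.04488383 -0.00045293] [ 4.72241641e-01  7.20543471e-01  1.20925884e+00 -4.24226411e-05
  1.21169477e+00 -8.62063518e-01]
```

Call:
apply_moves --increments '[{"tx":0,"ty":0,"tz":0,"ax":0,"ay":0,"az":0},{"tx":0,"ty":0,"tz":0,"ax":0,"ay":0,"az":0},{"tx":0,"ty":0,"tz":0,"ax":0,"ay":0,"az":0},{"tx":0,"ty":0,"tz":0.07,"ax":0,"ay":0,"az":0},{"tx":0,"ty":0,"tz":0.07,"ax":0,"ay":0,"az":0},{"tx":0,"ty":0,"tz":0,"ax":0,"ay":0,"az":0},{"tx":0,"ty":0,"tz":0,"ax":0,"ay":0,"az":0}]' --jaw 0.5

```text
time_s: 18.05
ee_pos: [0.5929, 0.344, 0.2688]
eef_rot: [3.142, 0.0, 2.905]
force: [0.2, -0.1, 0.3]
grip_width: 0.0473
grip_force: 0.0
```

Call:
apply_moves --increments '[{"tx":0,"ty":0,"tz":0,"ax":0,"ay":0,"az":0},{"tx":0,"ty":0,"tz":0,"ax":0,"ay":0,"az":0},{"tx":0,"ty":0,"tz":0,"ax":0,"ay":0,"az":0},{"tx":0,"ty":0,"tz":0,"ax":0,"ay":0,"az":0},{"tx":0,"ty":0,"tz":0,"ax":0,"ay":0,"az":0},{"tx":0,"ty":0,"tz":0,"ax":0,"ay":0,"az":0},{"tx":0,"ty":0,"tz":0,"ax":0,"ay":0,"az":0},{"tx":0,"ty":0,"tz":0,"ax":0,"ay":0,"az":0}]' --jaw 1 --force 20

```text
time_s: 19.05
ee_pos: [0.5929, 0.344, 0.2688]
eef_rot: [3.142, 0.0, 2.905]
force: [-0.3, -0.5, 0.9]
grip_width: 0.0293
grip_force: 20.0
```

Call:
apply_moves --increments '[{"tx":0,"ty":0,"tz":0,"ax":0,"ay":0,"az":0},{"tx":0,"ty":0,"tz":0,"ax":0,"ay":0,"az":0},{"tx":0,"ty":0,"tz":0,"ax":0,"ay":0,"az":0},{"tx":0,"ty":0,"tz":0,"ax":0,"ay":0,"az":0}]' --force 60

```text
time_s: 19.55
ee_pos: [0.5929, 0.344, 0.2688]
eef_rot: [3.142, 0.0, 2.905]
force: [0.6, 0.3, 1.0]
grip_width: 0.0281
grip_force: 60.0
```

```bash
python3 - <<'E'
from h import *
snap('wrist','w6'); snap('side','s6')
a=cv2.resize(cv2.imread('pics/w6.png')[200:400,220:420],(400,400),interpolation=cv2.INTER_CUBIC); b=cv2.imread('pics/s6.png')[200:290,235:325]
a=np.clip(a*1.6,0,255).astype(np.uint8)
cv2.imwrite('pics/c8.png',np.hstack([a,cv2.resize(b,(400,400),interpolation=cv2.INTER_CUBIC)]))
E
```

```text
(no output)
```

View pics/c8.png

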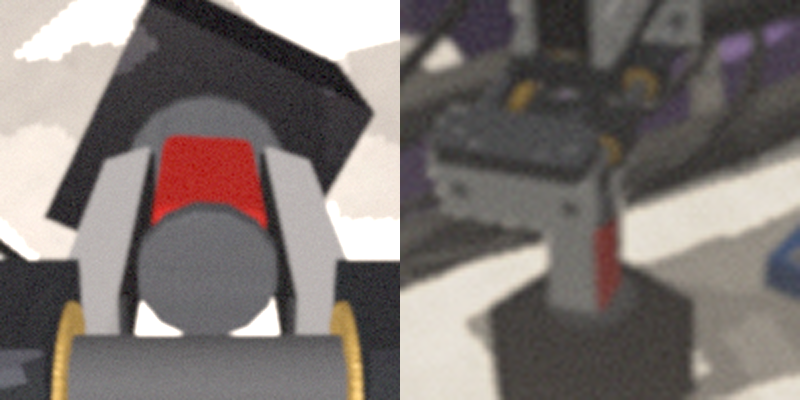

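The pads meet the cap (crop (207,270)) and leave about 2–3 mm gaps beside the red grip, so the cap is what gets held at any height. I'll hold it nearer the pads' centre, 21 mm higher, which also gives more clearance from the hoses.

Call:
apply_moves --increments '[{"tx":0,"ty":0,"tz":0,"ax":0,"ay":0,"az":0},{"tx":0,"ty":0,"tz":0,"ax":0,"ay":0,"az":0},{"tx":0,"ty":0,"tz":0,"ax":0,"ay":0,"az":0},{"tx":0,"ty":0,"tz":-0.35,"ax":0,"ay":0,"az":0},{"tx":0,"ty":0,"tz":-0.35,"ax":0,"ay":0,"az":0},{"tx":0,"ty":0,"tz":0,"ax":0,"ay":0,"az":0},{"tx":0,"ty":0,"tz":0,"ax":0,"ay":0,"az":0}]' --jaw 0.5

```text
time_s: 20.52
ee_pos: [0.5929, 0.3439, 0.2897]
eef_rot: [-3.142, -0.0, 2.905]
force: [0.2, -0.2, -0.8]
grip_width: 0.0469
grip_force: 0.0
```

Call:
apply_moves --increments '[{"tx":0,"ty":0,"tz":0,"ax":0,"ay":0,"az":0},{"tx":0,"ty":0,"tz":0,"ax":0,"ay":0,"az":0},{"tx":0,"ty":0,"tz":0,"ax":0,"ay":0,"az":0},{"tx":0,"ty":0,"tz":0,"ax":0,"ay":0,"az":0},{"tx":0,"ty":0,"tz":0,"ax":0,"ay":0,"az":0},{"tx":0,"ty":0,"tz":0,"ax":0,"ay":0,"az":0},{"tx":0,"ty":0,"tz":0,"ax":0,"ay":0,"az":0},{"tx":0,"ty":0,"tz":0,"ax":0,"ay":0,"az":0}]' --jaw 1 --force 50

```text
time_s: 21.52
ee_pos: [0.5929, 0.344, 0.2897]
eef_rot: [-3.142, -0.0, 2.905]
force: [0.2, -0.4, -1.0]
grip_width: 0.0282
grip_force: 50.0
```

Call:
apply_moves --increments '[{"tx":0,"ty":0,"tz":-0.2,"ax":0,"ay":0,"az":0},{"tx":0,"ty":0,"tz":-0.3,"ax":0,"ay":0,"az":0},{"tx":0,"ty":0,"tz":-0.4,"ax":0,"ay":0,"az":0},{"tx":0,"ty":0,"tz":-0.5,"ax":0,"ay":0,"az":0},{"tx":0,"ty":0,"tz":-0.5,"ax":0,"ay":0,"az":0},{"tx":0,"ty":0,"tz":-0.5,"ax":0,"ay":0,"az":0},{"tx":0,"ty":0,"tz":-0.5,"ax":0,"ay":0,"az":0},{"tx":0,"ty":0,"tz":-0.4,"ax":0,"ay":0,"az":0},{"tx":0,"ty":0,"tz":-0.2,"ax":0,"ay":0,"az":0},{"tx":0,"ty":0,"tz":0,"ax":0,"ay":0,"az":0},{"tx":0,"ty":0,"tz":0,"ax":0,"ay":0,"az":0}]'

```text
time_s: 22.9
ee_pos: [0.5929, 0.344, 0.3941]
eef_rot: [-3.141, -0.001, 2.905]
force: [-0.4, -0.4, -0.5]
grip_width: 0.0282
grip_force: 50.0
```

```bash
python3 - <<'E'
from h import *
p,R=pose(); snap('wrist','w7'); snap('side','s7'); snap('top','t7'); print(p)
X=p+R@np.array([0,0,.2747]); print('face pred',X,proj('s7',X),'collar',proj('s7',X+[0,0,.045]),'cap',proj('s7',X+[0,0,.105]))
go(.5425,.451,.3417)
a=cv2.resize(cv2.imread('pics/s7.png')[140:290,210:360],(400,400),interpolation=cv2.INTER_CUBIC); b=cv2.imread('pics/w7.png')[150:350,220:420]
cv2.imwrite('pics/c9.png',np.hstack([a,cv2.resize(b,(400,400),interpolation=cv2.INTER_CUBIC)]))
# colour-based bar check in top
hsv=cv2.cvtColor(cv2.imread('pics/t7.png'),cv2.COLOR_BGR2HSV); h0=cv2.cvtColor(cv2.imread('pics/top0.png'),cv2.COLOR_BGR2HSV)
for h in (h0,hsv):
    m=cv2.inRange(h,(100,120,60),(120,255,255))
    for c in cv2.findContours(m,0,2)[0]:
        if cv2.contourArea(c)>150: print(np.array(cv2.minAreaRect(c)[0]).round(1),cv2.contourArea(c))
E
```

```text
[0.59292947 0.34395461 0.39407227]
face pred [0.59268332 0.3438288  0.11937241] [275.51290657 246.42065891] collar [274.44801401 228.48105026] cap [272.93036883 202.92887683]
shift units tx,ty,tz [2.47 3.08 1.75]
turn units [-0.01 -0.01  0.  ] yaw now 2.9051
[131.1 365.5] 914.5
[185.5 336.5] 345.0
[322.6 302.5] 345.0
[119.9 304.2] 226.0
[320.8 261.2] 344.5
[131.3 365.3] 930.0
[185.5 336.5] 345.0
[119.9 304.2] 228.0
[231.5 237.5] 410.0
```

View pics/c9.png

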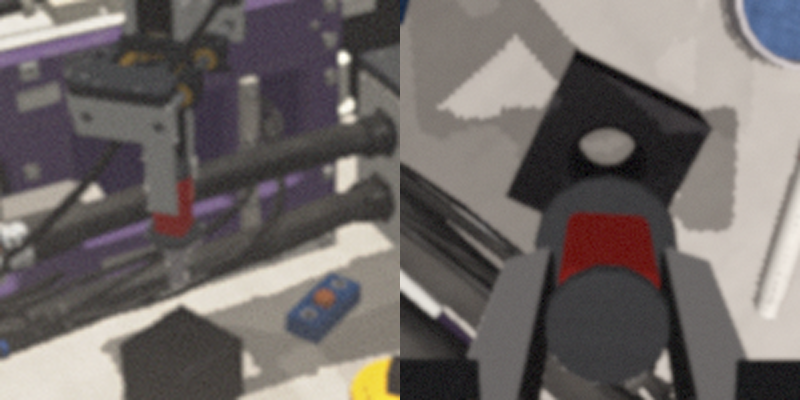

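The stamp is held upright and clear of the stand, with its face at side-image (276.7,248), one or two pixels from the prediction. I'm moving to the open pot.

Call:
apply_moves --increments '[{"tx":0.3,"ty":0.38,"tz":0,"ax":0,"ay":0,"az":0},{"tx":0.5,"ty":0.6,"tz":0,"ax":0,"ay":0,"az":0},{"tx":0.5,"ty":0.6,"tz":0,"ax":0,"ay":0,"az":0},{"tx":0.5,"ty":0.6,"tz":0,"ax":0,"ay":0,"az":0},{"tx":0.4,"ty":0.5,"tz":0,"ax":0,"ay":0,"az":0},{"tx":0.27,"ty":0.4,"tz":0,"ax":0,"ay":0,"az":0},{"tx":0,"ty":0,"tz":0.4,"ax":0,"ay":0,"az":0},{"tx":0,"ty":0,"tz":0.6,"ax":0,"ay":0,"az":0},{"tx":0,"ty":0,"tz":0.6,"ax":0,"ay":0,"az":0},{"tx":0,"ty":0,"tz":0.4,"ax":0,"ay":0,"az":0},{"tx":0,"ty":0,"tz":0,"ax":0,"ay":0,"az":0},{"tx":0,"ty":0,"tz":0,"ax":0,"ay":0,"az":0}]'

```text
time_s: 24.55
ee_pos: [0.5426, 0.4511, 0.3354]
eef_rot: [3.141, 0.001, 2.905]
force: [0.5, 0.4, -0.7]
grip_width: 0.0285
grip_force: 50.0
```

```bash
python3 - <<'E'
from h import *
p,R=pose(); print(p)
print('pad top7',pt('t7',231.5,237.5,.012))
snap('wrist','w8')
im=cv2.imread('pics/w8.png'); hsv=cv2.cvtColor(im,cv2.COLOR_BGR2HSV)
m=cv2.inRange(hsv,(95,80,40),(125,255,255)); 
for c in cv2.findContours(m,0,2)[0]:
    if cv2.contourArea(c)>300: print(cv2.boundingRect(c),cv2.contourArea(c),pt('w8',*cv2.minAreaRect(c)[0],.012))
print('axis pred cap',proj('w7',[.5929,.344,.225]),'obs 323.5,311.5')
E
```

```text
[0.54263977 0.45113754 0.33543658]
pad top7 [0.54459668 0.45436813 0.012     ]
(289, 201, 73, 53) 2447.5 [0.53711514 0.4554745  0.012     ]
(12, 190, 101, 62) 3891.0 [0.47759593 0.23350382 0.012     ]
(0, 77, 65, 51) 2269.5 [0.38334779 0.25014627 0.012     ]
axis pred cap [321.01274279 316.24003978] obs 323.5,311.5
```

Call:
apply_moves --increments '[{"tx":0,"ty":0,"tz":0.4,"ax":0,"ay":0,"az":0},{"tx":0,"ty":0,"tz":0.5,"ax":0,"ay":0,"az":0},{"tx":0,"ty":0,"tz":0.4,"ax":0,"ay":0,"az":0},{"tx":0,"ty":0,"tz":0.15,"ax":0,"ay":0,"az":0},{"tx":0,"ty":0,"tz":0.08,"ax":0,"ay":0,"az":0},{"tx":0,"ty":0,"tz":0.05,"ax":0,"ay":0,"az":0},{"tx":0,"ty":0,"tz":0,"ax":0,"ay":0,"az":0},{"tx":0,"ty":0,"tz":0,"ax":0,"ay":0,"az":0}]'

```text
time_s: 25.6
ee_pos: [0.5425, 0.4512, 0.2877]
eef_rot: [3.141, 0.0, 2.905]
force: [-0.1, 0.1, -0.9]
grip_width: 0.0282
grip_force: 50.0
```

Call:
apply_moves --increments '[{"tx":0,"ty":0,"tz":0.03,"ax":0,"ay":0,"az":0},{"tx":0,"ty":0,"tz":0.03,"ax":0,"ay":0,"az":0},{"tx":0,"ty":0,"tz":0,"ax":0,"ay":0,"az":0},{"tx":0,"ty":0,"tz":0,"ax":0,"ay":0,"az":0}]'

```text
time_s: 26.1
ee_pos: [0.5426, 0.4512, 0.2863]
eef_rot: [3.141, 0.001, 2.905]
force: [0.4, -0.2, 5.1]
grip_width: 0.0281
grip_force: 50.0
```

Call:
apply_moves --increments '[{"tx":0,"ty":0,"tz":0.01,"ax":0,"ay":0,"az":0},{"tx":0,"ty":0,"tz":0,"ax":0,"ay":0,"az":0},{"tx":0,"ty":0,"tz":0,"ax":0,"ay":0,"az":0},{"tx":0,"ty":0,"tz":0,"ax":0,"ay":0,"az":0}]'

```text
time_s: 26.6
ee_pos: [0.5427, 0.4512, 0.2863]
eef_rot: [3.14, 0.001, 2.905]
force: [-0.4, -1.4, 7.0]
grip_width: 0.028
grip_force: 50.0
```

Call:
apply_moves --increments '[{"tx":0,"ty":0,"tz":-0.2,"ax":0,"ay":0,"az":0},{"tx":0,"ty":0,"tz":-0.4,"ax":0,"ay":0,"az":0},{"tx":0,"ty":0,"tz":-0.6,"ax":0,"ay":0,"az":0},{"tx":0,"ty":0,"tz":-0.7,"ax":0,"ay":0,"az":0},{"tx":0,"ty":0,"tz":-0.7,"ax":0,"ay":0,"az":0},{"tx":0,"ty":0,"tz":-0.4,"ax":0,"ay":0,"az":0},{"tx":0,"ty":0,"tz":0,"ax":0,"ay":0,"az":0},{"tx":0,"ty":0,"tz":0,"ax":0,"ay":0,"az":0}]'

```text
time_s: 27.6
ee_pos: [0.5425, 0.4511, 0.3744]
eef_rot: [-3.141, -0.001, 2.905]
force: [-0.8, -0.7, -1.2]
grip_width: 0.028
grip_force: 50.0
```

```bash
python3 - <<'E'
from h import *
snap('wrist','w9'); snap('top','t9'); f='w9'
def plugs(f):
    hsv=cv2.cvtColor(cv2.imread(f'pics/{f}.png'),cv2.COLOR_BGR2HSV)
    blue=cv2.dilate(cv2.inRange(hsv,(100,120,40),(120,255,255)),np.ones((9,9)))
    m=cv2.inRange(hsv,(5,90,80),(18,255,255))&blue
    for c in cv2.findContours(m,0,2)[0]:
        if cv2.contourArea(c)>40: 
            M=cv2.minEnclosingCircle(c); e=cv2.fitEllipse(c); print(f,np.round(e[0],1),np.round(e[1],1),pt(f,*e[0],.0245).round(4))
plugs('w9');plugs('t9');plugs('top0');plugs('w3');plugs('w2')
go(.478,.2347,.385)
E
```

```text
w9 [ 85.2 214.6] [17.9 22.3] [0.4782 0.2368 0.0245]
w9 [ 39.4 105. ] [20.  27.4] [0.3778 0.2361 0.0245]
w9 [621.5   7.2] [ 4.3 17. ] [0.4197 0.7331 0.0245]
t9 [128.5 357.6] [ 8.6 16.1] [0.2528 0.7131 0.0245]
top0 [128.5 357.6] [ 8.6 16.1] [0.2528 0.7131 0.0245]
w3 [199.3 220.2] [14.2 15.1] [0.479  0.235  0.0245]
w3 [128.8 161.2] [14.3 17.6] [0.3778 0.2342 0.0245]
w2 [ 76.5 199.9] [16.8 20.2] [0.4779 0.2366 0.0245]
w2 [38.9 96.3] [16.4 21.9] [0.377  0.2351 0.0245]
w2 [571.2  40.6] [ 3.5 25.5] [0.4164 0.7322 0.0245]
shift units tx,ty,tz [ 0.4  -7.52 -0.35]
turn units [-0.01 -0.01  0.  ] yaw now 2.9051
```

```bash
python3 - <<'E'
from h import *
go(.495,.3035,.375)
im=cv2.imread('pics/w9.png'); g=cv2.GaussianBlur(cv2.cvtColor(im,cv2.COLOR_BGR2GRAY)[250:380,260:390],(3,3),0)
print(cv2.HoughCircles(g,cv2.HOUGH_GRADIENT,1,20,param1=60,param2=12,minRadius=26,maxRadius=38))
p,R=pose(); print(proj('w9',p+R@[0,0,.1697]), g.shape)
E
```

```text
shift units tx,ty,tz [ 0.39 -5.16 -0.02]
turn units [-0.01 -0.01  0.  ] yaw now 2.9051
[[[61.5 61.5 29.7]]]
[320.67007623 315.35816702] (130, 130)
```

Call:
apply_moves --increments '[{"tx":0.1,"ty":-0.5,"tz":0,"ax":0,"ay":0,"az":0},{"tx":0.1,"ty":-0.8,"tz":0,"ax":0,"ay":0,"az":0},{"tx":0.1,"ty":-0.9,"tz":0,"ax":0,"ay":0,"az":0},{"tx":0.09,"ty":-0.9,"tz":0,"ax":0,"ay":0,"az":0},{"tx":0,"ty":-0.9,"tz":0,"ax":0,"ay":0,"az":0},{"tx":0,"ty":-0.7,"tz":0,"ax":0,"ay":0,"az":0},{"tx":0,"ty":-0.46,"tz":0,"ax":0,"ay":0,"az":0},{"tx":0,"ty":0,"tz":0,"ax":0,"ay":0,"az":0},{"tx":0,"ty":0,"tz":0,"ax":0,"ay":0,"az":0}]'

```text
time_s: 28.82
ee_pos: [0.495, 0.3039, 0.3751]
eef_rot: [3.142, -0.0, 2.905]
force: [-0.6, 0.6, -1.5]
grip_width: 0.0282
grip_force: 50.0
```

```bash
cat >> h.py <<'E'
def plugs(f,show=True):
    hsv=cv2.cvtColor(cv2.imread(f'pics/{f}.png'),cv2.COLOR_BGR2HSV)
    blue=cv2.dilate(cv2.inRange(hsv,(100,120,40),(120,255,255)),np.ones((9,9)))
    m=cv2.inRange(hsv,(5,90,80),(18,255,255))&blue
    for c in cv2.findContours(m,0,2)[0]:
        if cv2.contourArea(c)>60: 
            e=cv2.fitEllipse(c); print(f,np.round(e[0],1),np.round(e[1],1),pt(f,*e[0],.0235).round(4))
def cap(f,h=.1697):
    im=cv2.imread(f'pics/{f}.png'); g=cv2.GaussianBlur(cv2.cvtColor(im,cv2.COLOR_BGR2GRAY)[250:380,260:390],(3,3),0)
    c=cv2.HoughCircles(g,cv2.HOUGH_GRADIENT,1,20,param1=60,param2=12,minRadius=26,maxRadius=38)
    p,R=pose(); print('cap',c[0,0]+[260,250,0],'pred',proj(f,p+R@[0,0,h]))
E
python3 - <<'E'
from h import *
snap('wrist','w10'); print(get_obs()['ee_pos']); plugs('w10'); cap('w10'); snap('side','s10'); plugs('s10')
E
```

```text
[0.49496624 0.30397362 0.37506828]
w10 [246.5 226. ] [17.3 18.7] [0.4777 0.2343 0.0235]
w10 [212.3 116.7] [18.8 21.7] [0.3765 0.2333 0.0235]
cap [323.5        311.5         30.79999924] pred [320.82710522 315.25809753]
s10 [478.  443.9] [18.5 26.9] [0.25   0.7092 0.0235]
```

Call:
apply_moves --increments '[{"tx":0,"ty":0,"tz":0,"ax":0,"ay":0,"az":0.4},{"tx":0,"ty":0,"tz":0,"ax":0,"ay":0,"az":1},{"tx":0,"ty":0,"tz":0,"ax":0,"ay":0,"az":1},{"tx":0,"ty":0,"tz":0,"ax":0,"ay":0,"az":1},{"tx":0,"ty":0,"tz":0,"ax":0,"ay":0,"az":1},{"tx":0,"ty":0,"tz":0,"ax":0,"ay":0,"az":1},{"tx":0,"ty":0,"tz":0,"ax":0,"ay":0,"az":1},{"tx":0,"ty":0,"tz":0,"ax":0,"ay":0,"az":1},{"tx":0,"ty":0,"tz":0,"ax":0,"ay":0,"az":1},{"tx":0,"ty":0,"tz":0,"ax":0,"ay":0,"az":1},{"tx":0,"ty":0,"tz":0,"ax":0,"ay":0,"az":1},{"tx":0,"ty":0,"tz":0,"ax":0,"ay":0,"az":0}]'

```text
time_s: 30.42
ee_pos: [0.4949, 0.3036, 0.3752]
eef_rot: [-3.142, 0.0, 1.997]
force: [0.5, -0.6, -1.4]
grip_width: 0.0283
grip_force: 50.0
```

```bash
python3 - <<'E'
from h import *
snap('wrist','w11'); print(get_obs()['ee_pos']); plugs('w11'); cap('w11')
print('top',pt('top0',321.25,261.25,.0235),pt('top0',180+571/4,180+492/4,.0235))
for z in (.1,.2,.3): print('box corner',z,pt('top0',358,290,z).round(3),proj('side0',pt('top0',358,290,z)).round(0))
go(.478,.2342,.335)
E
```

```text
[0.49487519 0.30355546 0.37517919]
w11 [180.6 242.3] [16.9 19.8] [0.3772 0.2341 0.0235]
cap [323.5        316.5         30.70000076] pred [320.62651666 317.70417896]
top [0.47818491 0.23157376 0.0235    ] [0.3756092  0.23093556 0.0235    ]
box corner 0.1 [0.405 0.151 0.1  ] [362. 205.]
box corner 0.2 [0.404 0.16  0.2  ] [365. 170.]
box corner 0.3 [0.404 0.17  0.3  ] [369. 130.]
shift units tx,ty,tz [-1.87 -1.47  1.34]
turn units [-0. -0.  0.] yaw now 1.9988
```

```bash
python3 - <<'E'
from h import *
go(.4788,.2335,.312)
E
```

```text
shift units tx,ty,tz [-1.9  -1.46  2.11]
turn units [-0. -0.  0.] yaw now 1.9988
```

Call:
apply_moves --increments '[{"tx":-0.5,"ty":-0.4,"tz":0,"ax":0,"ay":0,"az":0},{"tx":-0.8,"ty":-0.6,"tz":0,"ax":0,"ay":0,"az":0},{"tx":-0.6,"ty":-0.46,"tz":0,"ax":0,"ay":0,"az":0},{"tx":0,"ty":0,"tz":0.5,"ax":0,"ay":0,"az":0},{"tx":0,"ty":0,"tz":0.6,"ax":0,"ay":0,"az":0},{"tx":0,"ty":0,"tz":0.6,"ax":0,"ay":0,"az":0},{"tx":0,"ty":0,"tz":0.4,"ax":0,"ay":0,"az":0},{"tx":0,"ty":0,"tz":0,"ax":0,"ay":0,"az":0},{"tx":0,"ty":0,"tz":0,"ax":0,"ay":0,"az":0}]'

```text
time_s: 31.6
ee_pos: [0.4787, 0.2336, 0.3127]
eef_rot: [3.141, -0.0, 1.998]
force: [0.0, 0.6, -1.4]
grip_width: 0.0281
grip_force: 50.0
```

```bash
python3 - <<'E'
from h import *
p,R=pose(); print(p); snap('side','s12'); snap('wrist','w12'); cap('w12')
for z in (.0245,.037): print(z,proj('s12',[p[0],p[1],z]))
b=cv2.imread('pics/s12.png')[200:280,290:370]
cv2.imwrite('pics/c10.png',np.hstack([cv2.resize(b,(480,480),interpolation=cv2.INTER_CUBIC),cv2.resize(cv2.imread('pics/w12.png'),(320,240))[:, :][np.r_[0:240]].repeat(2,0)[:480]]))
E
```

```text
[0.4787367  0.2336137  0.31268079]
cap [323.5        311.5         30.70000076] pred [320.59185869 317.75616171]
0.0245 [330.21886042 251.10436588]
0.037 [330.33156727 246.87362955]
```

View pics/c10.png

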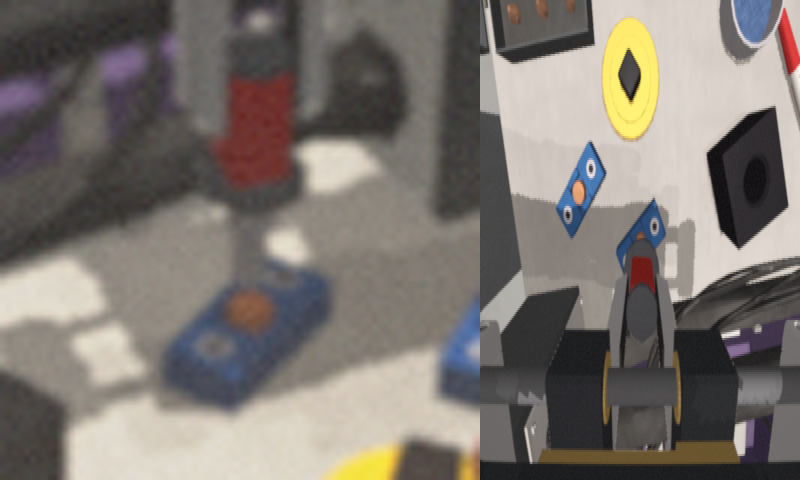

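The side crop shows the die bottom at (247,285) and the plug at (249,312): aligned within about 1 mm. The wrist inset agrees, with bar 1 straight below the stamp. Pressing slowly.

Call:
apply_moves --increments '[{"tx":0,"ty":0,"tz":0.2,"ax":0,"ay":0,"az":0},{"tx":0,"ty":0,"tz":0.15,"ax":0,"ay":0,"az":0},{"tx":0,"ty":0,"tz":0.05,"ax":0,"ay":0,"az":0},{"tx":0,"ty":0,"tz":0.03,"ax":0,"ay":0,"az":0},{"tx":0,"ty":0,"tz":0.03,"ax":0,"ay":0,"az":0},{"tx":0,"ty":0,"tz":0.03,"ax":0,"ay":0,"az":0},{"tx":0,"ty":0,"tz":0,"ax":0,"ay":0,"az":0},{"tx":0,"ty":0,"tz":0,"ax":0,"ay":0,"az":0}]'

```text
time_s: 32.7
ee_pos: [0.4787, 0.2334, 0.2981]
eef_rot: [3.141, 0.0, 1.997]
force: [-0.6, 0.1, 5.6]
grip_width: 0.028
grip_force: 50.0
```

Call:
apply_moves --increments '[{"tx":0,"ty":0,"tz":0.03,"ax":0,"ay":0,"az":0},{"tx":0,"ty":0,"tz":0.03,"ax":0,"ay":0,"az":0},{"tx":0,"ty":0,"tz":0.02,"ax":0,"ay":0,"az":0},{"tx":0,"ty":0,"tz":0,"ax":0,"ay":0,"az":0},{"tx":0,"ty":0,"tz":0,"ax":0,"ay":0,"az":0}]'

```text
time_s: 33.33
ee_pos: [0.4787, 0.2334, 0.2956]
eef_rot: [3.141, 0.0, 1.998]
force: [-0.5, -0.6, 5.1]
grip_width: 0.0283
grip_force: 50.0
```

Call:
apply_moves --increments '[{"tx":0,"ty":0,"tz":0.02,"ax":0,"ay":0,"az":0},{"tx":0,"ty":0,"tz":0.02,"ax":0,"ay":0,"az":0},{"tx":0,"ty":0,"tz":0,"ax":0,"ay":0,"az":0},{"tx":0,"ty":0,"tz":0,"ax":0,"ay":0,"az":0}]'

```text
time_s: 33.83
ee_pos: [0.4788, 0.2334, 0.2947]
eef_rot: [3.14, 0.0, 1.998]
force: [-0.9, -0.9, 7.2]
grip_width: 0.0281
grip_force: 50.0
```

Call:
apply_moves --increments '[{"tx":0,"ty":0,"tz":0.02,"ax":0,"ay":0,"az":0},{"tx":0,"ty":0,"tz":0.01,"ax":0,"ay":0,"az":0},{"tx":0,"ty":0,"tz":0,"ax":0,"ay":0,"az":0},{"tx":0,"ty":0,"tz":0,"ax":0,"ay":0,"az":0}]'

```text
time_s: 34.33
ee_pos: [0.4789, 0.2335, 0.2945]
eef_rot: [3.139, 0.0, 1.998]
force: [-3.2, -1.0, 15.9]
grip_width: 0.0282
grip_force: 50.0
```

Call:
apply_moves --increments '[{"tx":0,"ty":0,"tz":-0.06,"ax":0,"ay":0,"az":0},{"tx":0,"ty":0,"tz":-0.1,"ax":0,"ay":0,"az":0},{"tx":0,"ty":0,"tz":-0.2,"ax":0,"ay":0,"az":0},{"tx":0,"ty":0,"tz":-0.4,"ax":0,"ay":0,"az":0},{"tx":0,"ty":0,"tz":-0.6,"ax":0,"ay":0,"az":0},{"tx":0,"ty":0,"tz":-0.6,"ax":0,"ay":0,"az":0},{"tx":0,"ty":0,"tz":-0.4,"ax":0,"ay":0,"az":0},{"tx":0,"ty":0,"tz":0,"ax":0,"ay":0,"az":0},{"tx":0,"ty":0,"tz":0,"ax":0,"ay":0,"az":0}]'

```text
time_s: 35.45
ee_pos: [0.4785, 0.2333, 0.3633]
eef_rot: [-3.141, -0.0, 1.998]
force: [0.5, 0.1, -0.8]
grip_width: 0.0277
grip_force: 50.0
```

```bash
python3 - <<'E'
from h import *
p,R=pose(); snap('wrist','w13'); snap('side','s13'); cap('w13'); plugs('w13'); plugs('w12')
hsv=lambda f:cv2.cvtColor(cv2.imread(f'pics/{f}.png'),cv2.COLOR_BGR2HSV)
for f in ('s10','s12','s13'):
    h=hsv(f)[225:270,310:390]
    for lo,hi,n in (((100,120,40),(120,255,255),'blue'),((5,90,60),(18,255,255),'plug')):
        m=cv2.inRange(h,lo,hi); cs=[c for c in cv2.findContours(m,0,2)[0] if cv2.contourArea(c)>12]
        print(f,n,[(np.round(np.array(cv2.minAreaRect(c)[0])+[310,225],1).tolist(),cv2.contourArea(c)) for c in cs])
go(.377,.2328,.320)
E
```

```text
cap [322.5        316.5         30.79999924] pred [320.66800107 317.56224938]
w13 [322.5 228.6] [16.3 18.2] [0.4779 0.235  0.0235]
w13 [217.2 184.4] [18.6 21.2] [0.3764 0.233  0.0235]
w12 [197.4 191.6] [22.9 25.5] [0.3768 0.2334 0.0235]
s10 blue []
s10 plug [([374.5, 252.0], 18.5), ([331.0, 251.0], 19.5)]
s12 blue [([379.0, 254.5], 21.5)]
s12 plug [([375.0, 251.5], 24.0), ([331.3, 251.3], 19.5)]
s13 blue [([379.1, 253.8], 23.0)]
s13 plug [([331.1, 251.8], 16.0), ([374.9, 251.5], 22.0)]
shift units tx,ty,tz [ 1.38 -3.09  1.44]
turn units [-0.01 -0.    0.  ] yaw now 1.9975
```

```bash
python3 - <<'E'
from h import *
go(.3774,.2326,.312)
E
```

```text
shift units tx,ty,tz [ 1.37 -3.08  1.71]
turn units [-0.01 -0.    0.  ] yaw now 1.9975
```

Call:
apply_moves --increments '[{"tx":0.2,"ty":-0.4,"tz":0,"ax":0,"ay":0,"az":0},{"tx":0.3,"ty":-0.7,"tz":0,"ax":0,"ay":0,"az":0},{"tx":0.3,"ty":-0.7,"tz":0,"ax":0,"ay":0,"az":0},{"tx":0.3,"ty":-0.7,"tz":0,"ax":0,"ay":0,"az":0},{"tx":0.27,"ty":-0.58,"tz":0,"ax":0,"ay":0,"az":0},{"tx":0,"ty":0,"tz":0.4,"ax":0,"ay":0,"az":0},{"tx":0,"ty":0,"tz":0.6,"ax":0,"ay":0,"az":0},{"tx":0,"ty":0,"tz":0.5,"ax":0,"ay":0,"az":0},{"tx":0,"ty":0,"tz":0.2,"ax":0,"ay":0,"az":0},{"tx":0,"ty":0,"tz":0,"ax":0,"ay":0,"az":0},{"tx":0,"ty":0,"tz":0,"ax":0,"ay":0,"az":0}]'

```text
time_s: 36.92
ee_pos: [0.3776, 0.2326, 0.3132]
eef_rot: [3.141, -0.0, 1.997]
force: [0.2, 0.6, -0.8]
grip_width: 0.028
grip_force: 50.0
```

```bash
python3 - <<'E'
from h import *
p,R=pose(); print(p); snap('side','s14'); snap('wrist','w14'); cap('w14'); print('pred plug',proj('s14',[p[0],p[1],.0245]))
h=cv2.cvtColor(cv2.imread('pics/s14.png'),cv2.COLOR_BGR2HSV)[225:270,310:400]
m=cv2.inRange(h,(5,90,60),(18,255,255)); print([(np.round(np.array(cv2.minAreaRect(c)[0])+[310,225],1).tolist(),cv2.contourArea(c)) for c in cv2.findContours(m,0,2)[0] if cv2.contourArea(c)>8])
g=cv2.imread('pics/s14.png').astype(int).sum(2)[242:250,362:390]; print(g)
h=cv2.cvtColor(cv2.imread('pics/w14.png'),cv2.COLOR_BGR2HSV); m=cv2.inRange(h,(100,120,40),(120,255,255))
for c in cv2.findContours(m,0,2)[0]:
    if cv2.contourArea(c)>100: print(cv2.boundingRect(c))
E
```

```text
[0.37763797 0.23260203 0.31323224]
cap [323.5        309.5         31.89999962] pred [320.57249627 317.59224915]
pred plug [373.32342473 251.66676684]
[([374.5, 252.0], 18.0), ([330.8, 251.8], 16.5)]
[[413 412 414 407 393 400 420 405 406 381 343 318 304 312 321 375 464 491
  454 412 398 395 387 378 385 376 369 368]
 [410 413 404 417 419 413 415 409 406 385 342 317 313 313 326 368 452 483
  452 382 373 384 377 356 359 364 347 348]
 [416 432 421 404 407 410 419 411 398 376 337 307 313 310 292 325 361 384
  374 344 328 333 342 334 351 348 350 343]
 [407 417 413 405 397 400 405 408 388 362 312 304 300 308 314 278 282 309
  303 293 284 269 295 315 329 342 346 347]
 [423 403 416 407 404 412 412 390 373 324 297 308 315 311 315 278 265 291
  319 290 268 238 256 262 304 337 363 360]
 [417 415 420 413 412 401 405 376 346 291 273 293 309 290 296 288 283 288
  327 286 268 246 229 255 295 347 359 362]
 [420 413 415 415 402 398 388 347 307 267 264 269 281 293 278 274 278 283
  279 256 245 242 242 249 303 371 364 353]
 [415 411 410 406 397 380 355 299 270 262 276 284 289 294 292 281 287 267
  258 259 241 243 239 255 304 345 367 356]]
(384, 248, 97, 79)
(274, 196, 93, 76)
```

Call:
apply_moves --increments '[{"tx":0,"ty":0,"tz":0.2,"ax":0,"ay":0,"az":0},{"tx":0,"ty":0,"tz":0.15,"ax":0,"ay":0,"az":0},{"tx":0,"ty":0,"tz":0.06,"ax":0,"ay":0,"az":0},{"tx":0,"ty":0,"tz":0.03,"ax":0,"ay":0,"az":0},{"tx":0,"ty":0,"tz":0.03,"ax":0,"ay":0,"az":0},{"tx":0,"ty":0,"tz":0.03,"ax":0,"ay":0,"az":0},{"tx":0,"ty":0,"tz":0.03,"ax":0,"ay":0,"az":0},{"tx":0,"ty":0,"tz":0.03,"ax":0,"ay":0,"az":0},{"tx":0,"ty":0,"tz":0.03,"ax":0,"ay":0,"az":0},{"tx":0,"ty":0,"tz":0,"ax":0,"ay":0,"az":0},{"tx":0,"ty":0,"tz":0,"ax":0,"ay":0,"az":0}]'

```text
time_s: 38.4
ee_pos: [0.3776, 0.2326, 0.2956]
eef_rot: [3.141, -0.0, 1.998]
force: [0.2, -0.0, 5.9]
grip_width: 0.028
grip_force: 50.0
```

Call:
apply_moves --increments '[{"tx":0,"ty":0,"tz":0.02,"ax":0,"ay":0,"az":0},{"tx":0,"ty":0,"tz":0.02,"ax":0,"ay":0,"az":0},{"tx":0,"ty":0,"tz":0,"ax":0,"ay":0,"az":0},{"tx":0,"ty":0,"tz":0,"ax":0,"ay":0,"az":0}]'

```text
time_s: 38.9
ee_pos: [0.3777, 0.2326, 0.2946]
eef_rot: [3.14, -0.0, 1.998]
force: [-1.0, -0.7, 8.5]
grip_width: 0.0285
grip_force: 50.0
```

Call:
apply_moves --increments '[{"tx":0,"ty":0,"tz":0.02,"ax":0,"ay":0,"az":0},{"tx":0,"ty":0,"tz":0.01,"ax":0,"ay":0,"az":0},{"tx":0,"ty":0,"tz":0,"ax":0,"ay":0,"az":0},{"tx":0,"ty":0,"tz":0,"ax":0,"ay":0,"az":0}]'

```text
time_s: 39.4
ee_pos: [0.3778, 0.2328, 0.2945]
eef_rot: [3.139, -0.0, 1.998]
force: [-2.3, -1.7, 17.9]
grip_width: 0.0277
grip_force: 50.0
```

Call:
apply_moves --increments '[{"tx":0,"ty":0,"tz":-0.06,"ax":0,"ay":0,"az":0},{"tx":0,"ty":0,"tz":-0.1,"ax":0,"ay":0,"az":0},{"tx":0,"ty":0,"tz":-0.2,"ax":0,"ay":0,"az":0},{"tx":0,"ty":0,"tz":-0.4,"ax":0,"ay":0,"az":0},{"tx":0,"ty":0,"tz":-0.6,"ax":0,"ay":0,"az":0},{"tx":0,"ty":0,"tz":-0.8,"ax":0,"ay":0,"az":0},{"tx":0,"ty":0,"tz":-0.8,"ax":0,"ay":0,"az":0},{"tx":0,"ty":0,"tz":-0.4,"ax":0,"ay":0,"az":0},{"tx":0,"ty":0,"tz":0,"ax":0,"ay":0,"az":0},{"tx":0,"ty":0,"tz":0,"ax":0,"ay":0,"az":0}]'

```text
time_s: 40.65
ee_pos: [0.3774, 0.2325, 0.3931]
eef_rot: [-3.14, 0.0, 1.998]
force: [1.1, 0.5, -1.0]
grip_width: 0.028
grip_force: 50.0
```

```bash
python3 - <<'E'
from h import *
p,R=pose(); snap('wrist','w15'); snap('side','s15'); cap('w15'); plugs('w15')
h=cv2.cvtColor(cv2.imread('pics/s15.png'),cv2.COLOR_BGR2HSV)[225:270,310:400]
m=cv2.inRange(h,(5,90,60),(18,255,255)); print([(np.round(np.array(cv2.minAreaRect(c)[0])+[310,225],1).tolist(),cv2.contourArea(c)) for c in cv2.findContours(m,0,2)[0] if cv2.contourArea(c)>8])
go(.5929,.344,p[2],2.905)
E
```

```text
cap [322.5        312.5         30.79999924] pred [320.73630358 317.62405464]
w15 [411.4 260.7] [15.6 17. ] [0.4763 0.2345 0.0235]
w15 [321.4 221.6] [16.1 16.5] [0.3755 0.2336 0.0235]
[([374.5, 252.5], 13.0), ([331.0, 252.0], 18.5)]
shift units tx,ty,tz [ 0.41  8.08 -0.01]
turn units [-2.00e-02 -1.00e-02 -1.04e+01] yaw now 1.9975
```

Call:
apply_moves --increments '[{"tx":0,"ty":0.4,"tz":0,"ax":0,"ay":0,"az":0},{"tx":0.05,"ty":0.8,"tz":0,"ax":0,"ay":0,"az":0},{"tx":0.05,"ty":0.9,"tz":0,"ax":0,"ay":0,"az":0},{"tx":0.05,"ty":0.9,"tz":0,"ax":0,"ay":0,"az":0},{"tx":0.05,"ty":0.9,"tz":0,"ax":0,"ay":0,"az":0},{"tx":0.05,"ty":0.9,"tz":0,"ax":0,"ay":0,"az":0},{"tx":0.05,"ty":0.9,"tz":0,"ax":0,"ay":0,"az":0},{"tx":0.05,"ty":0.9,"tz":0,"ax":0,"ay":0,"az":0},{"tx":0.06,"ty":0.9,"tz":0,"ax":0,"ay":0,"az":0},{"tx":0,"ty":0.58,"tz":0,"ax":0,"ay":0,"az":0},{"tx":0,"ty":0,"tz":0,"ax":0,"ay":0,"az":0},{"tx":0,"ty":0,"tz":0,"ax":0,"ay":0,"az":0}]'

```text
time_s: 42.25
ee_pos: [0.5929, 0.344, 0.3933]
eef_rot: [-3.141, 0.0, 1.998]
force: [0.5, -0.0, -0.1]
grip_width: 0.0278
grip_force: 50.0
```

```bash
python3 - <<'E'
from h import *
go(.5929,.3442,.292)
E
```

```text
shift units tx,ty,tz [0.01 0.01 3.38]
turn units [-0.01  0.   -0.  ] yaw now 1.9975
```

Call:
apply_moves --increments '[{"tx":0,"ty":0,"tz":0.4,"ax":0,"ay":0,"az":0},{"tx":0,"ty":0,"tz":0.6,"ax":0,"ay":0,"az":0},{"tx":0,"ty":0,"tz":0.4,"ax":0,"ay":0,"az":0},{"tx":0,"ty":0,"tz":0.3,"ax":0,"ay":0,"az":0},{"tx":0,"ty":0,"tz":0.3,"ax":0,"ay":0,"az":0},{"tx":0,"ty":0,"tz":0.3,"ax":0,"ay":0,"az":0},{"tx":0,"ty":0,"tz":0,"ax":0,"ay":0,"az":0}]'

```text
time_s: 43.12
ee_pos: [0.593, 0.344, 0.3241]
eef_rot: [-3.141, 0.0, 1.997]
force: [-0.7, -0.0, -0.8]
grip_width: 0.0283
grip_force: 50.0
```

Call:
apply_moves --increments '[{"tx":0,"ty":0,"tz":0.3,"ax":0,"ay":0,"az":0},{"tx":0,"ty":0,"tz":0.3,"ax":0,"ay":0,"az":0},{"tx":0,"ty":0,"tz":0.3,"ax":0,"ay":0,"az":0},{"tx":0,"ty":0,"tz":0.15,"ax":0,"ay":0,"az":0},{"tx":0,"ty":0,"tz":0.06,"ax":0,"ay":0,"az":0},{"tx":0,"ty":0,"tz":0.03,"ax":0,"ay":0,"az":0},{"tx":0,"ty":0,"tz":0,"ax":0,"ay":0,"az":0},{"tx":0,"ty":0,"tz":0,"ax":0,"ay":0,"az":0}]'

```text
time_s: 44.12
ee_pos: [0.5931, 0.3441, 0.2909]
eef_rot: [3.141, -0.0, 1.998]
force: [-0.1, 0.4, -1.4]
grip_width: 0.0282
grip_force: 50.0
```

Entering freely. I'll creep to the collar seat, release, and rise.

Call:
apply_moves --increments '[{"tx":0,"ty":0,"tz":0.03,"ax":0,"ay":0,"az":0},{"tx":0,"ty":0,"tz":0.03,"ax":0,"ay":0,"az":0},{"tx":0,"ty":0,"tz":0,"ax":0,"ay":0,"az":0},{"tx":0,"ty":0,"tz":0,"ax":0,"ay":0,"az":0}]'

```text
time_s: 44.62
ee_pos: [0.5931, 0.3441, 0.2894]
eef_rot: [3.141, -0.0, 1.998]
force: [-3.9, -1.7, 5.7]
grip_width: 0.0282
grip_force: 50.0
```

Call:
apply_moves --increments '[{"tx":0,"ty":0,"tz":0,"ax":0,"ay":0,"az":0},{"tx":0,"ty":0,"tz":0,"ax":0,"ay":0,"az":0},{"tx":0,"ty":0,"tz":0,"ax":0,"ay":0,"az":0},{"tx":0,"ty":0,"tz":0,"ax":0,"ay":0,"az":0},{"tx":0,"ty":0,"tz":0,"ax":0,"ay":0,"az":0},{"tx":0,"ty":0,"tz":-0.4,"ax":0,"ay":0,"az":0},{"tx":0,"ty":0,"tz":-0.8,"ax":0,"ay":0,"az":0},{"tx":0,"ty":0,"tz":-1,"ax":0,"ay":0,"az":0},{"tx":0,"ty":0,"tz":-1,"ax":0,"ay":0,"az":0},{"tx":0,"ty":0,"tz":-0.8,"ax":0,"ay":0,"az":0},{"tx":0,"ty":0,"tz":0,"ax":0,"ay":0,"az":0},{"tx":0,"ty":0,"tz":0,"ax":0,"ay":0,"az":0}]' --jaw 0.4

```text
time_s: 46.12
ee_pos: [0.593, 0.3441, 0.4079]
eef_rot: [-3.14, 0.0, 1.998]
force: [-0.2, 0.1, -1.4]
grip_width: 0.0567
grip_force: 0.0
```

```bash
python3 - <<'E'
from h import *
snap('wrist','w16'); print(get_obs()['ee_pos'])
h=cv2.cvtColor(cv2.imread('pics/w16.png'),cv2.COLOR_BGR2HSV)
m=cv2.inRange(h,(0,150,50),(8,255,255))
for c in cv2.findContours(m,0,2)[0]:
    if cv2.contourArea(c)>60: print('red',cv2.boundingRect(c),pt('w16',*cv2.minAreaRect(c)[0],.08).round(3))
plugs('w16')
m=cv2.inRange(h,(20,120,60),(35,255,255)); c=max(cv2.findContours(m,0,2)[0],key=cv2.contourArea); e=cv2.fitEllipse(c); print('lid',e,pt('w16',*e[0],.008))
p,R=pose(); Rt=Ro.from_euler('xyz',[np.pi,0,2.884]).as_matrix(); print(Rt.T@(np.array([.4125,.338,.3])-p)/.03); go(.4125,.338,.3,2.884)
E
```

```text
[0.59303111 0.34406999 0.40749506]
red (310, 217, 29, 14) [0.591 0.353 0.08 ]
red (370, 103, 34, 42) [0.602 0.45  0.08 ]
red (109, 0, 53, 31) [0.391 0.445 0.08 ]
w16 [185.7 267.1] [15.4 15.9] [0.48   0.2364 0.0235]
w16 [ 94.9 230. ] [14.7 18.7] [0.3793 0.2356 0.0235]
lid ((164.39064025878906, 150.5618133544922), (76.2864990234375, 85.42384338378906), 142.0499725341797) [0.41547996 0.34039587 0.008     ]
[ 5.76761096 -1.72868745  3.5831686 ]
shift units tx,ty,tz [ 2.31 -5.55  3.59]
turn units [-2.000e-02 -1.000e-02 -1.016e+01] yaw now 1.9975
```

Call:
apply_moves --increments '[{"tx":0,"ty":0,"tz":0,"ax":0,"ay":0,"az":-0.5},{"tx":0,"ty":0,"tz":0,"ax":0,"ay":0,"az":-1},{"tx":0,"ty":0,"tz":0,"ax":0,"ay":0,"az":-1},{"tx":0,"ty":0,"tz":0,"ax":0,"ay":0,"az":-1},{"tx":0,"ty":0,"tz":0,"ax":0,"ay":0,"az":-1},{"tx":0,"ty":0,"tz":0,"ax":0,"ay":0,"az":-1},{"tx":0,"ty":0,"tz":0,"ax":0,"ay":0,"az":-1},{"tx":0,"ty":0,"tz":0,"ax":0,"ay":0,"az":-1},{"tx":0,"ty":0,"tz":0,"ax":0,"ay":0,"az":-1},{"tx":0,"ty":0,"tz":0,"ax":0,"ay":0,"az":-1},{"tx":0,"ty":0,"tz":0,"ax":0,"ay":0,"az":-0.66},{"tx":0,"ty":0,"tz":0,"ax":0,"ay":0,"az":0}]'

```text
time_s: 47.68
ee_pos: [0.5931, 0.3441, 0.4077]
eef_rot: [-3.141, -0.001, 2.884]
force: [-0.2, -0.9, -0.2]
grip_width: 0.0566
grip_force: 0.0
```

Call:
apply_moves --increments '[{"tx":0.5,"ty":-0.1,"tz":0,"ax":0,"ay":0,"az":0},{"tx":0.9,"ty":-0.3,"tz":0,"ax":0,"ay":0,"az":0},{"tx":1,"ty":-0.3,"tz":0,"ax":0,"ay":0,"az":0},{"tx":1,"ty":-0.3,"tz":0,"ax":0,"ay":0,"az":0},{"tx":1,"ty":-0.3,"tz":0,"ax":0,"ay":0,"az":0},{"tx":0.8,"ty":-0.3,"tz":0,"ax":0,"ay":0,"az":0},{"tx":0.57,"ty":-0.13,"tz":0,"ax":0,"ay":0,"az":0},{"tx":0,"ty":0,"tz":0,"ax":0,"ay":0,"az":0},{"tx":0,"ty":0,"tz":0,"ax":0,"ay":0,"az":0}]'

```text
time_s: 48.8
ee_pos: [0.413, 0.338, 0.4087]
eef_rot: [-3.141, -0.0, 2.883]
force: [-0.0, 0.8, -0.5]
grip_width: 0.0561
grip_force: 0.0
```

```bash
python3 - <<'E'
from h import *
snap('wrist','w17'); go(.4125,.338,.2112,2.884)
h=cv2.cvtColor(cv2.imread('pics/w17.png'),cv2.COLOR_BGR2HSV)
m=cv2.inRange(h,(20,120,60),(35,255,255)); c=max(cv2.findContours(m,0,2)[0],key=cv2.contourArea); e=cv2.fitEllipse(c); print('lid',e,pt('w17',*e[0],.008))
E
```

```text
shift units tx,ty,tz [ 0.02 -0.    6.58]
turn units [-0.   -0.   -0.01] yaw now 2.8833
lid ((323.0955810546875, 215.41500854492188), (74.90532684326172, 76.51456451416016), 78.25912475585938) [0.41209365 0.33880181 0.008     ]
```

Call:
apply_moves --increments '[{"tx":0,"ty":0,"tz":0.5,"ax":0,"ay":0,"az":0},{"tx":0,"ty":0,"tz":0.9,"ax":0,"ay":0,"az":0},{"tx":0,"ty":0,"tz":1,"ax":0,"ay":0,"az":0},{"tx":0,"ty":0,"tz":1,"ax":0,"ay":0,"az":0},{"tx":0,"ty":0,"tz":1,"ax":0,"ay":0,"az":0},{"tx":0,"ty":0,"tz":0.8,"ax":0,"ay":0,"az":0},{"tx":0,"ty":0,"tz":0.6,"ax":0,"ay":0,"az":0},{"tx":0,"ty":0,"tz":0.5,"ax":0,"ay":0,"az":0},{"tx":0,"ty":0,"tz":0.28,"ax":0,"ay":0,"az":0},{"tx":0,"ty":0,"tz":0,"ax":0,"ay":0,"az":0},{"tx":0,"ty":0,"tz":0,"ax":0,"ay":0,"az":0}]'

```text
time_s: 50.22
ee_pos: [0.4126, 0.3381, 0.2121]
eef_rot: [3.141, 0.001, 2.884]
force: [0.9, -0.8, 0.6]
grip_width: 0.0563
grip_force: 0.0
```

Call:
apply_moves --increments '[{"tx":0,"ty":0,"tz":0,"ax":0,"ay":0,"az":0},{"tx":0,"ty":0,"tz":0,"ax":0,"ay":0,"az":0},{"tx":0,"ty":0,"tz":0,"ax":0,"ay":0,"az":0},{"tx":0,"ty":0,"tz":0,"ax":0,"ay":0,"az":0},{"tx":0,"ty":0,"tz":0,"ax":0,"ay":0,"az":0},{"tx":0,"ty":0,"tz":0,"ax":0,"ay":0,"az":0},{"tx":0,"ty":0,"tz":0,"ax":0,"ay":0,"az":0},{"tx":0,"ty":0,"tz":-0.5,"ax":0,"ay":0,"az":0},{"tx":0,"ty":0,"tz":-1,"ax":0,"ay":0,"az":0},{"tx":0,"ty":0,"tz":-1,"ax":0,"ay":0,"az":0},{"tx":0,"ty":0,"tz":-1,"ax":0,"ay":0,"az":0},{"tx":0,"ty":0,"tz":-0.6,"ax":0,"ay":0,"az":0}]' --jaw 1 --force 15

```text
time_s: 51.72
ee_pos: [0.4123, 0.3379, 0.3369]
eef_rot: [3.14, 0.001, 2.884]
force: [-0.9, -0.4, -0.7]
grip_width: 0.0244
grip_force: 14.8
```

```bash
python3 - <<'E'
from h import *
go(.5419,.4512,.335)
E
```

```text
shift units tx,ty,tz [-3.21  4.75  0.08]
turn units [0.02 0.02 0.  ] yaw now 2.8841
```

Call:
apply_moves --increments '[{"tx":-0.3,"ty":0.45,"tz":0,"ax":0,"ay":0,"az":0},{"tx":-0.6,"ty":0.9,"tz":0,"ax":0,"ay":0,"az":0},{"tx":-0.6,"ty":0.9,"tz":0,"ax":0,"ay":0,"az":0},{"tx":-0.6,"ty":0.9,"tz":0,"ax":0,"ay":0,"az":0},{"tx":-0.6,"ty":0.9,"tz":0,"ax":0,"ay":0,"az":0},{"tx":-0.51,"ty":0.7,"tz":0,"ax":0,"ay":0,"az":0},{"tx":0,"ty":0,"tz":0,"ax":0,"ay":0,"az":0},{"tx":0,"ty":0,"tz":0.5,"ax":0,"ay":0,"az":0},{"tx":0,"ty":0,"tz":0.7,"ax":0,"ay":0,"az":0},{"tx":0,"ty":0,"tz":0.5,"ax":0,"ay":0,"az":0},{"tx":0,"ty":0,"tz":0,"ax":0,"ay":0,"az":0},{"tx":0,"ty":0,"tz":0,"ax":0,"ay":0,"az":0}]'

```text
time_s: 53.22
ee_pos: [0.5419, 0.4513, 0.2839]
eef_rot: [3.141, 0.0, 2.884]
force: [1.0, 0.6, -0.6]
grip_width: 0.0241
grip_force: 14.8
```

```bash
python3 - <<'E'
from h import *
go(.5419,.4512,.2455)
E
```

```text
shift units tx,ty,tz [ 0.   -0.    1.28]
turn units [0.01 0.   0.  ] yaw now 2.8841
```

Call:
apply_moves --increments '[{"tx":0,"ty":0,"tz":0.4,"ax":0,"ay":0,"az":0},{"tx":0,"ty":0,"tz":0.4,"ax":0,"ay":0,"az":0},{"tx":0,"ty":0,"tz":0.25,"ax":0,"ay":0,"az":0},{"tx":0,"ty":0,"tz":0.12,"ax":0,"ay":0,"az":0},{"tx":0,"ty":0,"tz":0.07,"ax":0,"ay":0,"az":0},{"tx":0,"ty":0,"tz":0.04,"ax":0,"ay":0,"az":0},{"tx":0,"ty":0,"tz":0.02,"ax":0,"ay":0,"az":0},{"tx":0,"ty":0,"tz":0,"ax":0,"ay":0,"az":0},{"tx":0,"ty":0,"tz":0,"ax":0,"ay":0,"az":0}]'

```text
time_s: 54.35
ee_pos: [0.5419, 0.4512, 0.2446]
eef_rot: [3.141, 0.0, 2.884]
force: [-1.2, 0.3, 0.1]
grip_width: 0.0242
grip_force: 14.8
```

Seated; release, rise and check.

Call:
apply_moves --increments '[{"tx":0,"ty":0,"tz":0,"ax":0,"ay":0,"az":0},{"tx":0,"ty":0,"tz":0,"ax":0,"ay":0,"az":0},{"tx":0,"ty":0,"tz":0,"ax":0,"ay":0,"az":0},{"tx":0,"ty":0,"tz":0,"ax":0,"ay":0,"az":0},{"tx":0,"ty":0,"tz":0,"ax":0,"ay":0,"az":0},{"tx":0,"ty":0,"tz":-0.5,"ax":0,"ay":0,"az":0},{"tx":0,"ty":0,"tz":-1,"ax":0,"ay":0,"az":0},{"tx":0,"ty":0,"tz":-1,"ax":0,"ay":0,"az":0},{"tx":0,"ty":0,"tz":-1,"ax":0,"ay":0,"az":0},{"tx":0,"ty":0,"tz":-1,"ax":0,"ay":0,"az":0},{"tx":0,"ty":0,"tz":-1,"ax":0,"ay":0,"az":0},{"tx":0,"ty":0,"tz":-0.3,"ax":0,"ay":0,"az":0}]' --jaw 0.4

```text
time_s: 55.85
ee_pos: [0.5416, 0.4511, 0.4215]
eef_rot: [3.138, 0.002, 2.884]
force: [0.2, 0.3, -0.4]
grip_width: 0.0562
grip_force: 0.0
```

Call:
apply_moves --increments '[{"tx":0,"ty":0,"tz":0,"ax":0,"ay":0,"az":0},{"tx":0,"ty":0,"tz":0,"ax":0,"ay":0,"az":0}]'

```text
time_s: 56.1
ee_pos: [0.5419, 0.4512, 0.417]
eef_rot: [-3.14, -0.001, 2.884]
force: [0.3, -1.4, -0.8]
grip_width: 0.0563
grip_force: 0.0
```

```bash
python3 - <<'E'
from h import *
snap('wrist','w18'); snap('side','s18'); f='w18'
h=cv2.cvtColor(cv2.imread(f'pics/{f}.png'),cv2.COLOR_BGR2HSV)
m=cv2.inRange(h,(20,120,60),(35,255,255)); c=max(cv2.findContours(m,0,2)[0],key=cv2.contourArea); e=cv2.fitEllipse(c); print('lid',e,pt(f,*e[0],.041))
print('blue near pot px',cv2.countNonZero(cv2.inRange(h,(95,80,40),(125,255,255))[170:300,250:400])); plugs(f); plugs('w2')
for s in ('side0','s18'):
    h=cv2.cvtColor(cv2.imread(f'pics/{s}.png'),cv2.COLOR_BGR2HSV)
    c=max(cv2.findContours(cv2.inRange(h,(20,120,60),(35,255,255))[280:340,260:340],0,2)[0],key=cv2.contourArea); print(s,'lid',cv2.fitEllipse(c))
    c=max(cv2.findContours(cv2.inRange(h,(0,120,40),(9,255,255))[235:290,260:295],0,2)[0],key=cv2.contourArea); print('stamp red',cv2.boundingRect(c))
    m=cv2.inRange(h,(5,90,60),(18,255,255))[235:270,310:400]; print([np.round(cv2.minAreaRect(c)[0],1).tolist() for c in cv2.findContours(m,0,2)[0] if cv2.contourArea(c)>8])
E
```

```text
lid ((323.86553955078125, 221.35826110839844), (78.59651184082031, 80.74242401123047), 94.78843688964844) [0.54185688 0.45215128 0.041     ]
blue near pot px 0
w18 [112.5 211.9] [15.5 17.8] [0.4783 0.2367 0.0235]
w18 [ 57.8 148.5] [16.5 19.6] [0.4029 0.2082 0.0235]
w2 [ 76.5 199.9] [16.8 20.2] [0.4779 0.2358 0.0235]
w2 [38.9 96.3] [16.4 21.9] [0.3767 0.2343 0.0235]
side0 lid ((37.8017578125, 32.00273895263672), (30.421104431152344, 40.1922607421875), 90.98287200927734)
stamp red (11, 16, 13, 17)
[[64.8, 16.6], [21.0, 16.0]]
s18 lid ((37.995906829833984, 32.410804748535156), (28.871570587158203, 40.01644515991211), 93.45066833496094)
stamp red (11, 16, 12, 18)
[[21.0, 17.0], [52.7, 10.1]]
```

The lid is back on and centred, and the stamp is hanging as it was at the start. Both plugs were pressed home against a hard stop at 16–18 N. Bar 2 was knocked aside only after it had been stamped. Handing in.

```bash
python3 -c "
from station import hand_in; print(hand_in())"
```

```text
the job is handed in; nothing more can be done
None
```

The job is handed in at about 56 s with no verdict returned: the stamp was inked, both bars found were stamped fully home, the stamp is back in its stand and the lid is on the pot; bar 2 was knocked aside only after it had been stamped.

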